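# Fit the splined clamping lever to the fixture vise and swing it shut

## Task

Take the lever with the square hub and the splined bore and fit it fully home on the splined shaft of the vise, turning it with only a light press until the splines find their match, never forcing it down. Then swing it anticlockwise to its stop, so that the lever lies in line with the vise, pointing over the jaws, and let go. Leave the other lever where it lies.

Things in the scene. Friction and masses are not known exactly. Their poses are not given: they have to be found in the camera images.
- vise: Bolted-down fixture vise; base 300 x 150 mm, 30 mm thick, from -60 to +240 mm along x. Origin at table level on the vertical axis of its splined shaft; x runs along the vise from the shaft to the jaws, z up. A 110 x 110 mm block, top at 60 mm, surrounds the shaft; all but the shaft is below 70 mm. Turning the shaft anticlockwise (from above) drives the jaw 4 mm to the dark workpiece, up to a hard stop.
- shoulder (a point): On the shaft's axis, top of its round shoulder (38 mm across), 80 mm above the table: the hub's underside rests here when fully home. Axes as the vise's. The shaft turns with about 0.3 N m of friction and stays put. Its wide tooth's direction at the start is not measured: from above, it is 35 to 100 degrees clockwise of the vise's x (so on the -y side); at the stop it points along the vise's +x.
- teeth_top (a point): On the shaft's axis, top of its six spline teeth, 18 mm above the shoulder. Teeth 60 degrees apart, on a core 20 mm across (28 mm over the teeth): five 4 mm wide, one 9 mm wide. A hub of the wrong rotation rests here, centred by the core.
- shaft_end (a point): End of the shaft on its axis, 30 mm above the shoulder, flush with the top of a seated hub. From the teeth's top the plain 20 mm core goes up 6 mm, then a 6 mm high cone narrows to 10 mm across, so a hub centres itself before it meets the teeth.
- lever: Splined lever, about 0.32 kg, lying flat. Square steel hub 42 x 42 mm, 30 mm high, with a through bore that fits the shaft with about 1 mm clearance (about 5 degrees of play either way). Origin: centre of the hub's underside, on the bore's axis; x along the arm, z up. The bore's one wide groove is on the arm's side (+x): it fits one way only, arm pointing the way of the shaft's wide tooth.
- hub_top (a point): Centre of the top of the splined lever's hub, 30 mm above its underside. The hub's flats face +-x and +-y of the lever; it can be gripped from above across its y flats. The aluminium arm (16 mm wide, 10 mm thick, with three dark holes) leaves the hub at +x, 12 to 22 mm above the underside.
- lever_end (a point): Centre of the underside of the splined lever's black round end (24 mm across, 26 mm high), 122 mm along the arm from the hub's axis, level with the hub's underside.
- plain_lever: The other lever, not to be used: round hub 38 mm across and 26 mm high with a small plain bore, arm with two dark holes to a black end at 96 mm. Origin at the centre of the hub's underside, x along the arm.
There are look-alikes about, which are no part of the job. What is shaped like the lever but orange is not meant.

How it is judged:
On the way:
1. the lever is fully home on the splined shaft, not yet swung shut (horizontal distance between lever and shoulder below 0.003 m and z of lever in the frame of shoulder between -0.004 and 0.0035 m and angle between lever's own z axis and vertical below 0.09 rad and y of lever_end in the frame of vise below -0.045 m), for 0.2 s.
At the end, for the whole second after the job is handed in: The splined lever sits on the shaft, hub within 3 mm of its axis and within 3.5 mm of the shoulder, tilted less than 0.09 rad, pointing over the jaws within 0.2 rad of the vise's long axis; at rest and released (horizontal distance between lever and shoulder below 0.003 m and z of lever in the frame of shoulder between -0.004 and 0.0035 m and angle between lever's own z axis and vertical below 0.09 rad and angle between the x axis of lever and the x axis of vise, either way round below 0.2 rad and x of lever_end in the frame of vise above 0.1 m and linear speed of lever below 0.02 m/s); the robot touches nothing.
It fails at once if the lever, still above or on top of the teeth (more than 14 mm short of home), pressed on the vise or its shaft with more than 60 N (contact force between lever and vise above 60 N and z of lever in the frame of shoulder above 0.014 m).
It fails at once if the other lever moved more than 20 mm (distance of plain_lever from where it was at the start of the episode above 0.02 m).
It also fails if it takes over 61 s, if anything falls off the work surface, if the arm or the gripper's body presses on something with over 40 N, if the wrist force passes 120 N, or if a joint passes its speed limit or range.

## Robot

A 7-joint arm with a two-finger parallel gripper is mounted at the origin on the work surface. World frame = base frame: x ahead of the robot, y to its left, z up, the work surface at z = 0. Lengths are in m, angles in rad, forces in N, time in s.
With the tool pointing down it reaches from about 0.4 to 0.9 m from the base axis. Payload 5.5 kg.
Tool frame: the origin (TCP) lies on the centre line of the jaws, within the pads' length; the fingertips stand 8 mm ahead of it and the grasp point (between the pads) lies 11 mm behind it; z points along the fingers, y is the direction in which the jaws open and shut (so a half turn about z gives the same grasp; the last joint's range is limited). The gripper opens to 92 mm and grips with 3 to 60 N. Pads are 19 mm wide; open, the fingers measure 130 mm over their backs; the gripper's body (75 mm by 190 mm) begins 47 mm behind the grasp point.
Start: joints at [-0.967, 0.501, -0.427, 1.55, 0.221, 1.138, -0.21], TCP at [0.217, 0.613, 0.235] pointing down, gripper open.
Joint ranges: [-2.88, 2.88], [-0.31, 2.03], [-1.54, 1.56], [0.2, 2.42], [-1.41, 4.55], [0.19, 2.02], [-2.57, 2.57]. Speed limits (rad/s): [2.57, 2.57, 3.14, 3.14, 3.14, 3.14, 3.14].

## Interface

Orientations are given as a rotation vector (axis times angle).
In Python, from rig import bot gives the robot as it stands.
- The arm moves only by the tool carry_out, never from a script. Its argument "steps" is one flat list of numbers, 7 for each row, row after row: the shift along the tool's x, y, z scaled (see below), then the turn, a rotation vector about the tool's x, y, z scaled (see below), then the finger opening in mm, from 0 to 91.8. In form: [tx, ty, tz, rx, ry, rz, claw, tx, ty, tz, rx, ry, rz, claw, ...]. A call has 1 to 20 rows; each row shifts and turns the pose as measured when the row begins, along the tool's axes as they then stand; what a row does not reach is not made up. The controller multiplies each number of a shift by 80 mm and each number of a turn by 90 degrees. A row lasts 1/12 s, in which the tool goes at most 41.7 mm and 7.16 degrees, less where a joint would pass 70% of its speed; a pose out of reach is approached as far as the arm can. A call with a number of a shift or a turn outside -1 to 1 is refused whole. A call with a gripper value outside its range is refused whole. The fingers move at their own pace and stop on an object; "force" is the grip in N (left out, the last holds). Time passes only in rows, so rows that do not move let the fingers close. It gives the time, the measured TCP pose, the force and the opening at its end, in the units of the state.
- bot.get_obs(): the state, without advancing time (a new reading comes with each control period).
- bot.get_image(name): name is "side" or "top"; returns the picture (420x560x3 uint8, blue, green, red); there is no depth.
- bot.camera_info(name): a dict with "mtx" (3x3 intrinsics, pixels), "origin" and "rotation" of the camera in the world. Camera axes: x right, y up, looking along -z (the intrinsics and any distortion apply to the point x, -y, -z); pixel columns grow to the right and rows downward; lengths in m; the calibration is good to about 2 mm. A picture is of the moment at which its call begins. camera_info takes no time and is no camera call.
- bot.finish_job(): hands the job in, once; it reports no verdict.
The state is a dict: "time": time; "joint_positions": joint angles; "qd": joint speeds; "effort": joint torques, N m; "position": TCP position; "eef_rot": TCP orientation; "wrist_force": force on the tool from outside, world axes, zero at the start; "moment": the same for the moment, N m; "gripper_width": finger opening in m.
Only numpy, scipy, OpenCV 4.12 (cv2) and the standard library are available. Lean on these libraries where they do the work, as an engineer would, in place of code of your own. Each camera call takes 0.05 s, during which the arm holds its last target.

## Working session

There is one attempt and no reset: what is moved stays moved. The work goes in short steps, Python scripts to look and compute and a tool call to move; the robot and the scene stay as the last step left them, time stands still between calls to the robot, and variables do not carry over. Pictures are saved under pics/ and viewed, and the job is handed in when it is done.

Besides the shell and the picture viewer there is one more tool, called after "Request:" as name(argument=value, ...), one argument or row to a line, values as JSON. carry_out: Moves the arm, as the interface text tells. Shifts and turns lie within -1 to 1; 1 stands for 80 mm of shift or 90 degrees of turn. Its arguments: {"type":"object","properties":{"steps":{"type":"array"},"force":{"type":"number"}},"required":["steps"]}

```bash
ls; mkdir -p pics
python3 - <<'E'
from rig import bot
import cv2
o=bot.get_obs()
for k,v in o.items(): print(k,v)
for n in("top","side"):
    i=bot.camera_info(n);print(n,i)
    cv2.imwrite(f"pics/{n}0.png",bot.get_image(n))
E
```

```text
pics
time 0.0
joint_positions [-0.96679653  0.50186277 -0.4268025   1.55144181  0.22080435  1.1382679
 -0.21028708]
qd [-0.00060498  0.00088168 -0.0002313  -0.0002936  -0.00186919  0.00118892
  0.0012468 ]
effort [ 8.98349736e-04 -5.66602492e+01 -5.81602961e+00 -2.79111654e+01
 -6.87222462e-02  3.08780232e-02  1.66005652e-04]
position [0.21706582 0.61197058 0.23367337]
eef_rot [-5.32551001e-01 -3.09571488e+00  2.95078704e-03]
wrist_force [0.31900607 0.43778928 0.17181038]
moment [-0.02694368  0.03228948 -0.01500539]
gripper_width 0.09187581315416016
top {'mtx': array([[466.8721923 ,   0.        , 273.06091027],
       [  0.        , 466.8721923 , 216.94784492],
       [  0.        ,   0.        ,   1.        ]]), 'origin': array([ 0.24008606, -0.02480301,  1.12098332]), 'rotation': array([ 0.14605523, -0.16637773, -1.53696195])}
side {'mtx': array([[385.20018856,   0.        , 278.08029299],
       [  0.        , 385.20018856, 213.6030468 ],
       [  0.        ,   0.        ,   1.        ]]), 'origin': array([ 0.06603579, -0.85400128,  0.62674175]), 'rotation': array([ 1.02286826, -0.22815369, -0.37683076])}
```

View pics/top0.png

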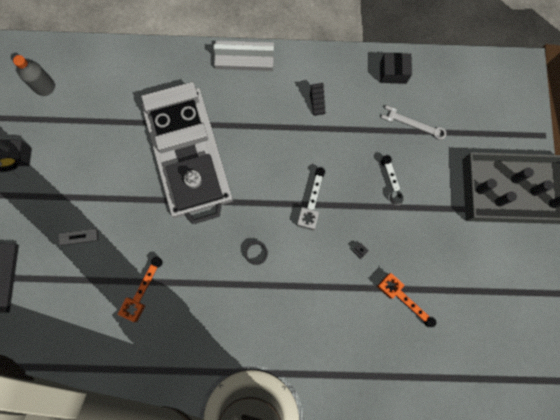

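View pics/side0.png

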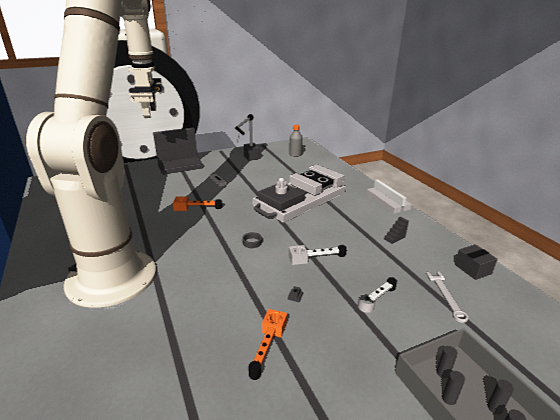

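The candidates in the top view are:
- The grey lever with a square hub at (309,216), end at (320,172), three holes and a splined bore.
- The plain lever with a round hub at (397,197).
- Two orange look-alikes, at (130,309) and (391,286).

The first one fits the description. I'll confirm it in enlarged crops.

Run:
```python
import cv2
t=cv2.imread("pics/top0.png");s=cv2.imread("pics/side0.png")
cv2.imwrite("pics/c1.png",cv2.resize(t[155:235,280:380],None,fx=7,fy=7,interpolation=cv2.INTER_CUBIC))
cv2.imwrite("pics/c2.png",cv2.resize(t[75:225,135:245],None,fx=4,fy=4,interpolation=cv2.INTER_CUBIC))
cv2.imwrite("pics/c3.png",cv2.resize(s[160:275,240:360],None,fx=5,fy=5,interpolation=cv2.INTER_CUBIC))
```

```text
(no output)
```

View pics/c1.png

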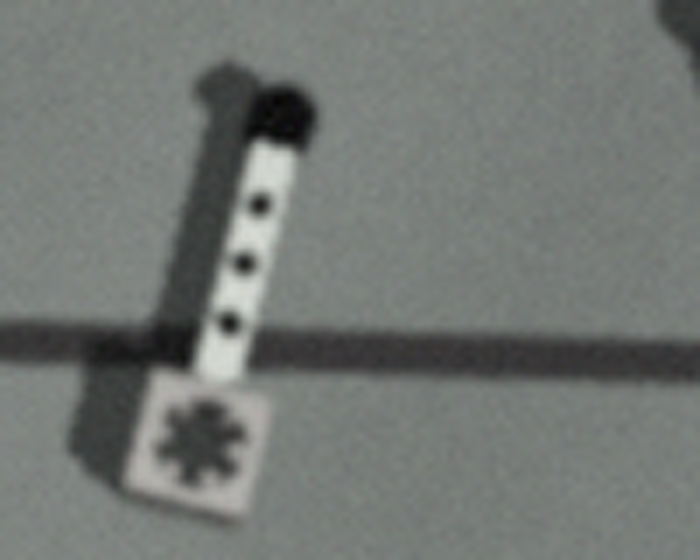

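View pics/c2.png

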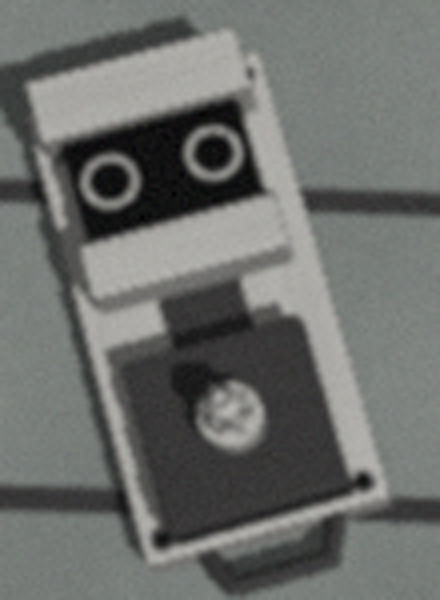

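View pics/c3.png

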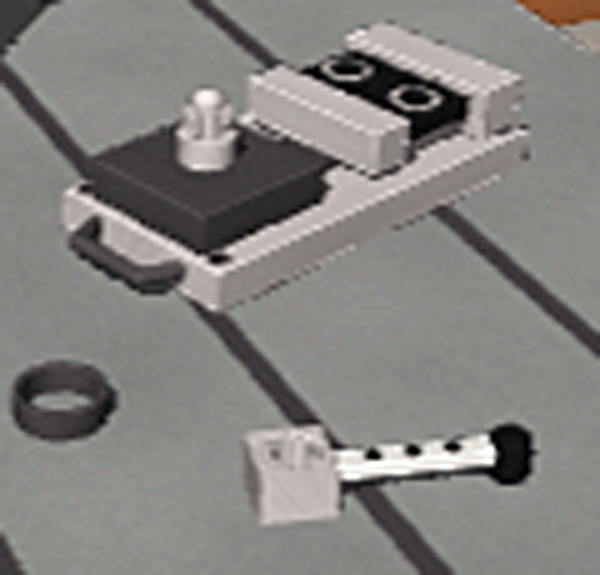

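The crops confirm it: the lever at (309,218) is grey, with a square hub, a 6-groove bore and three holes. Next I'll measure the poses.

```bash
cat > h.py <<'E'
import numpy as np, cv2
from scipy.spatial.transform import Rotation as R
from rig import bot
def cam(n):
    i=bot.camera_info(n); return np.array(i['mtx']),np.array(i['origin']),R.from_rotvec(i['rotation']).as_matrix()
def px2w(n,u,v,z):
    K,o,M=cam(n); d=np.linalg.inv(K)@[u,v,1]; d=M@(d*[1,-1,-1]); return o+d*(z-o[2])/d[2]
def w2px(n,p):
    K,o,M=cam(n); c=M.T@(np.array(p)-o)*[1,-1,-1]; q=K@c; return q[:2]/q[2]
E
python3 - <<'E'
from h import *
t=cv2.imread("pics/top0.png");s=cv2.imread("pics/side0.png")
a=px2w("top",308.3,218.3,.03);b=px2w("top",320.3,171.7,.026)
print("hub",a,"end",b,np.linalg.norm((b-a)[:2]),np.degrees(np.arctan2(*(b-a)[1::-1])))
c=[px2w("top",135+x/4,75+y/4,.06) for x,y in[(118,362),(300,318),(350,485),(165,535)]]
c=np.array(c);print(c, c.mean(0))
for z in(.08,.11): print(px2w("top",135+229/4,75+412/4,z))
for x,y in[(30,90),(232,32),(150,560),(388,497)]: print(px2w("top",135+x/4,75+y/4,.03))
cv2.imwrite("pics/c4.png",cv2.resize(t[160:200,170:215],None,fx=14,fy=14,interpolation=cv2.INTER_CUBIC))
cv2.imwrite("pics/c5.png",cv2.resize(s[170:205,265:300],None,fx=16,fy=16,interpolation=cv2.INTER_CUBIC))
E
```

```text
hub [ 0.46033346 -0.12018619  0.03      ] end [ 0.57820271 -0.14854454  0.026     ] 0.12123265904616774 -13.52777884636163
[[0.57135402 0.22397904 0.06      ]
 [0.60201528 0.11821091 0.06      ]
 [0.50081826 0.08363348 0.06      ]
 [0.46772848 0.18924488 0.06      ]] [0.53547901 0.15376708 0.06      ]
[0.53708487 0.15333475 0.08      ]
[0.52852569 0.14820101 0.11      ]
[0.7562446  0.29872821 0.03      ]
[0.79987526 0.17514759 0.03      ]
[0.45870304 0.20315393 0.03      ]
[0.50148339 0.06359648 0.03      ]
```

View pics/c4.png

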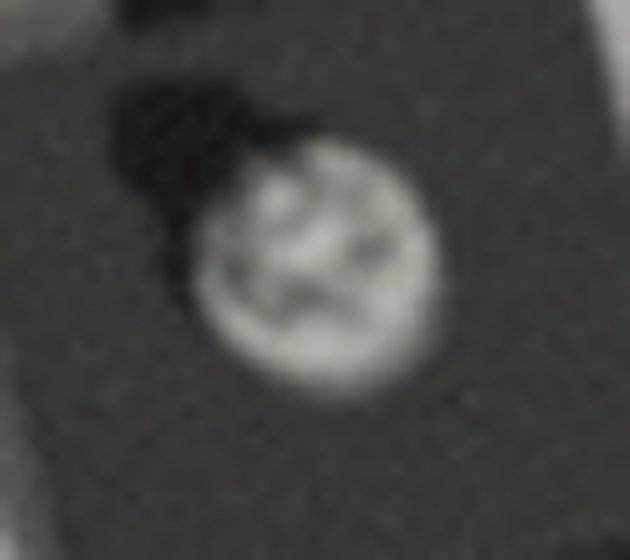

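View pics/c5.png

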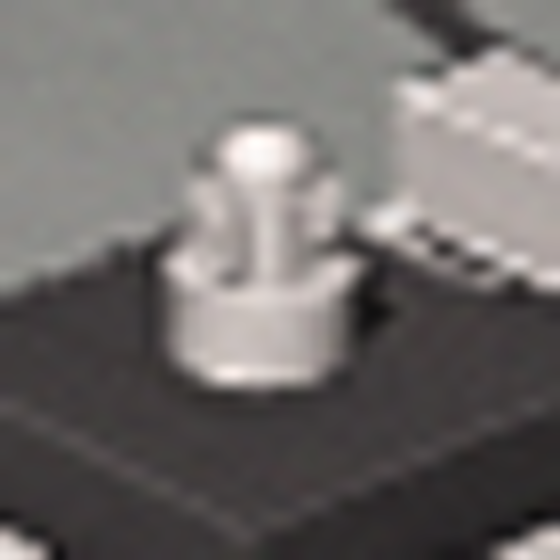

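Run:
```python
from h import *
print(px2w("side",281.4,186.6,.08),px2w("side",281.4,178.8,.11))
P=np.array([.5365,.153]); 
for z in(.06,.08,.098,.11): print(z,w2px("top",[*P,z]),w2px("side",[*P,z]))
# overlay candidates for wide tooth
from rig import bot
t=cv2.imread("pics/top0.png");s=cv2.imread("pics/side0.png")
def ov(n,img,x0,y0,w,h,f,pts,out):
    c=cv2.resize(img[y0:y0+h,x0:x0+w],None,fx=f,fy=f,interpolation=cv2.INTER_CUBIC)
    for loop,col in pts:
        q=np.array([(w2px(n,p)-[x0,y0]+.5)*f for p in loop]).astype(int)
        cv2.polylines(c,[q],True,col,1)
    cv2.imwrite(out,c)
def circ(r,z): return [[P[0]+r*np.cos(a),P[1]+r*np.sin(a),z] for a in np.linspace(0,6.28,40)]
yaw=np.radians(18)
def vb(x0,x1,y0,y1,z):
    return [[P[0]+x*np.cos(yaw)-y*np.sin(yaw),P[1]+x*np.sin(yaw)+y*np.cos(yaw),z] for x,y in((x0,y0),(x1,y0),(x1,y1),(x0,y1))]
L=[(circ(.019,.08),(0,255,0)),(circ(.005,.11),(0,0,255)),(circ(.014,.098),(255,0,0)),(vb(-.055,.055,-.055,.055,.06),(0,255,255)),(vb(-.06,.24,-.075,.075,.03),(255,255,0))]
ov("top",t,135,75,110,150,4,L,"pics/o1.png")
ov("side",s,240,160,120,80,6,L,"pics/o2.png")
ov("top",t,175,160,36,36,16,L[:3],"pics/o3.png")
```

```text
[0.53224002 0.14731278 0.08      ] [0.52953985 0.14245459 0.11      ]
0.06 [193.68786535 180.62720165] [281.777306   191.20731094]
0.08 [192.37979076 178.24850539] [281.8712852  185.64300086]
0.098 [191.16114735 176.03243717] [281.95719091 180.55670518]
0.11 [190.32592305 174.51360564] [282.01517288 177.12371492]
```

View pics/o1.png

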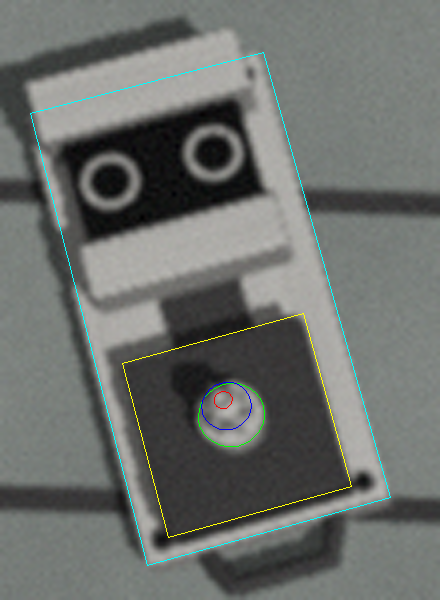

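View pics/o2.png

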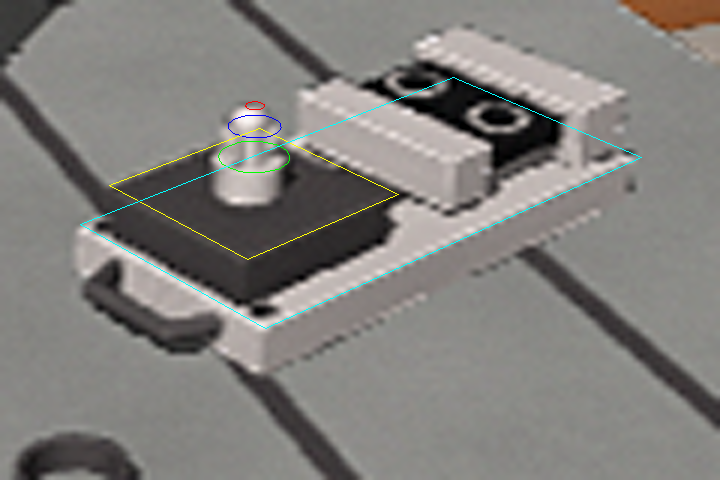

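View pics/o3.png

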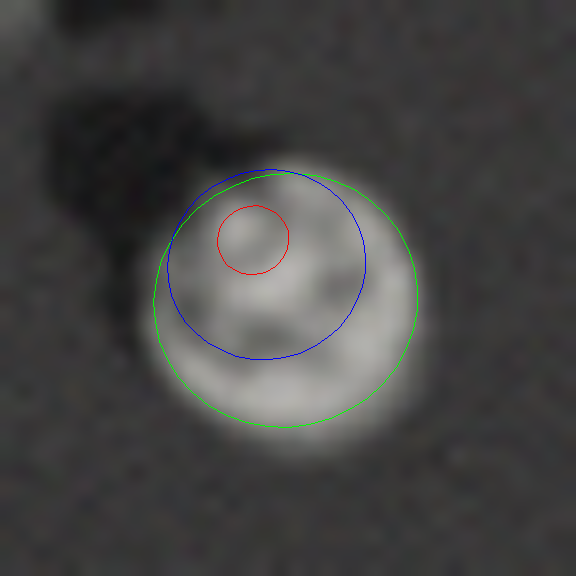

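Run:
```python
from h import *
t=cv2.imread("pics/top0.png");s=cv2.imread("pics/side0.png")
def g(img,x0,y0,w,h,f,out):
    c=cv2.resize(img[y0:y0+h,x0:x0+w],None,fx=f,fy=f,interpolation=cv2.INTER_CUBIC)
    for i in range(0,w,10):
        cv2.putText(c,str(x0+i),(int((i+.5)*f)-8,10),0,.35,(0,255,255),1);cv2.line(c,(int((i+.5)*f),12),(int((i+.5)*f),c.shape[0]),(0,255,255),1)
    for i in range(0,h,10):
        cv2.putText(c,str(y0+i),(0,int((i+.5)*f)),0,.35,(0,255,255),1);cv2.line(c,(20,int((i+.5)*f)),(c.shape[1],int((i+.5)*f)),(0,255,255),1)
    cv2.imwrite(out,c)
g(s,250,165,70,60,11,"pics/g1.png")
g(t,155,145,80,75,8,"pics/g2.png")
```

```text
(no output)
```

View pics/g1.png

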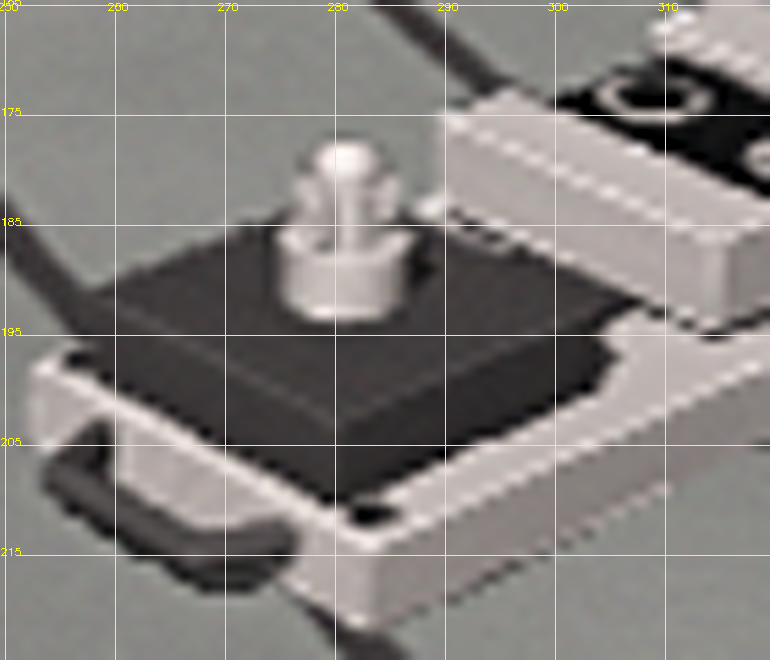

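View pics/g2.png

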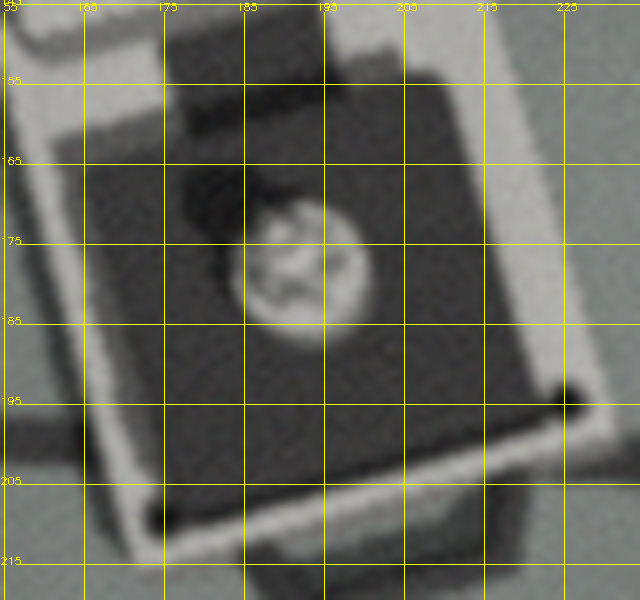

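```bash
cat >> h.py <<'E'
def st():
    o=bot.get_obs(); M=R.from_rotvec(o['eef_rot']).as_matrix(); return o,M
def to(x,y,z,yawy=None):
    """scaled tool-frame delta to world target; yawy= desired direction (deg) of tool y"""
    o,M=st(); d=M.T@(np.array([x,y,z])-o['position']); print("pos",np.round(o['position'],4),"t",round(o['time'],2),"d mm",np.round(d*1000,1),"scaled",np.round(d/.08,3))
    yw=np.degrees(np.arctan2(M[1,1],M[0,1])); 
    T=M
    if yawy is not None:
        yv=np.array([np.cos(np.radians(yawy)),np.sin(np.radians(yawy)),0]);zv=np.array([0,0,-1.]);xv=np.cross(yv,zv)
        T=np.stack([xv,yv,zv],1)
    rv=R.from_matrix(M.T@T).as_rotvec(degrees=True)
    print("yaw_y",round(yw,2),"rot deg",np.round(rv,2),"scaled",np.round(rv/90,4),"F",np.round(o['wrist_force'],1),"M",np.round(o['moment'],2),"w",round(o['gripper_width']*1000,1),"q",np.round(o['joint_positions'],2))
E
python3 - <<'E'
from h import *
a=px2w("top",307.8,217.8,.03);b=px2w("top",319.8,171.2,.026);print(a,b)
to(.42,.40,.23)
to(a[0],a[1],.13,76.5)
print(st()[1]@[[0],[0],[1]])
E
```

```text
[ 0.46151459 -0.11897772  0.03      ] [ 0.57943698 -0.14731182  0.026     ]
pos [0.2171 0.612  0.2338] t 0.1 d mm [-262.1 -132.     4. ] scaled [-3.276 -1.65   0.05 ]
yaw_y 70.48 rot deg [0. 0. 0.] scaled [0. 0. 0.] F [ 0.  -0.2  0.5] M [ 0.    0.03 -0.01] w 91.8 q [-0.97  0.5  -0.43  1.55  0.22  1.14 -0.21]
pos [0.2171 0.612  0.2338] t 0.1 d mm [-474.7 -607.1  104.8] scaled [-5.933 -7.589  1.31 ]
yaw_y 70.48 rot deg [-0.1  -0.01 -6.02] scaled [-0.0011 -0.0001 -0.0669] F [ 0.  -0.2  0.5] M [ 0.    0.03 -0.01] w 91.8 q [-0.97  0.5  -0.43  1.55  0.22  1.14 -0.21]
[[-6.35692527e-04]
 [-1.58832068e-03]
 [-9.99998537e-01]]
```

Request:
carry_out(
  steps=[-0.4,-0.2,0,0,0,0,91,-0.4,-0.2,0,0,0,0,91,-0.4,-0.2,0,0,0,0,91,-0.4,-0.2,0,0,0,0,91,-0.4,-0.2,0,0,0,0,91,-0.4,-0.2,0,0,0,0,91,-0.4,-0.2,0,0,0,0,91,-0.4,-0.2,0,0,0,0,91,-0.2,-0.45,0,0,0,0,91,-0.2,-0.45,0,0,0,0,91,-0.2,-0.45,0,0,0,0,91,-0.2,-0.45,0,0,0,0,91,-0.2,-0.45,0,0,0,0,91,-0.2,-0.45,0,0,0,0,91,-0.2,-0.45,0,0,0,0,91,-0.2,-0.45,0,0,0,0,91],
)

```text
time: 1.43
position: [0.4444, 0.0768, 0.225]
eef_rot: [-0.503, -3.088, 0.004]
wrist_force: [0.7, 0.6, 1.2]
gripper_width: 0.091
```

Run:
```python
from h import *
to(.4615,-.119,.14,76.5)
```

```text
pos [0.4444 0.0768 0.225 ] t 1.43 d mm [ -79.4 -179.9   84.9] scaled [-0.993 -2.248  1.061]
yaw_y 71.5 rot deg [-0.24 -0.73 -5.  ] scaled [-0.0027 -0.0081 -0.0556] F [0.7 0.6 1.2] M [-0.09 -0.1  -0.06] w 91.0 q [-0.04  0.14 -0.2   2.03  0.03  0.98  0.99]
```

Request:
carry_out(
  steps=[-0.2,-0.45,0.1,0,0,0,91,-0.2,-0.45,0.1,0,0,0,91,-0.2,-0.45,0.1,0,0,0,91,-0.2,-0.45,0.1,0,0,0,91,-0.19,-0.45,0.2,0,0,0,91,0,0,0.1,0,0,-0.055,91,0,0,0,0,0,0,91],
)

```text
time: 2.02
position: [0.4591, -0.1355, 0.1688]
eef_rot: [-0.387, -3.108, 0.009]
wrist_force: [-0.4, 1.4, 0.7]
gripper_width: 0.091
```

Run:
```python
from h import *
to(.4615,-.119,.10,76.5)
cv2.imwrite("pics/t1.png",bot.get_image("top")[140:260,240:400].repeat(4,0).repeat(4,1))
cv2.imwrite("pics/s1.png",bot.get_image("side")[190:300,230:370].repeat(5,0).repeat(5,1))
```

```text
pos [ 0.4591 -0.1355  0.1688] t 2.02 d mm [ 1.2 17.1 68.7] scaled [0.015 0.213 0.858]
yaw_y 75.82 rot deg [-0.4  -0.49 -0.68] scaled [-0.0045 -0.0055 -0.0076] F [-0.4  1.4  0.7] M [ 0.1  -0.01 -0.05] w 91.0 q [ 0.26  0.26 -0.04  2.04  0.02  0.86  1.53]
```

View pics/s1.png

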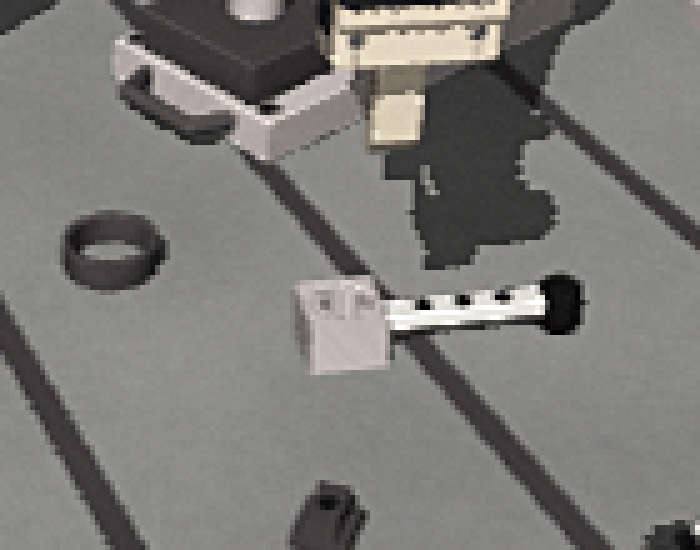

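Run:
```python
from h import *
print(px2w("side",297.5,248.3,.03), w2px("side",[.4615,-.119,.03]))
```

```text
[ 0.46101811 -0.11338984  0.03      ] [298.61246416 249.39245056]
```

Request:
carry_out(
  steps=[0.02,0.2,0.3,0,0,-0.007,91,0,0,0.3,0,0,0,91,0,0,0.2,0,0,0,91,0,0,0,0,0,0,91],
)

```text
time: 2.45
position: [0.4662, -0.113, 0.1081]
eef_rot: [0.377, 3.118, -0.007]
wrist_force: [0.3, 0.7, 0.1]
gripper_width: 0.0915
```

Run:
```python
from h import *
to(.4608,-.120,.014,76.5)
cv2.imwrite("pics/s2.png",bot.get_image("side")[190:300,230:370].repeat(5,0).repeat(5,1))
```

```text
pos [ 0.4662 -0.113   0.1081] t 2.45 d mm [ 3.6 -7.7 94.1] scaled [ 0.045 -0.096  1.176]
yaw_y 76.23 rot deg [-0.24  0.06 -0.27] scaled [-0.0026  0.0006 -0.003 ] F [0.3 0.7 0.1] M [ 0.05  0.02 -0.01] w 91.5 q [ 0.23  0.35 -0.06  2.08  0.04  0.71  1.48]
```

View pics/s2.png

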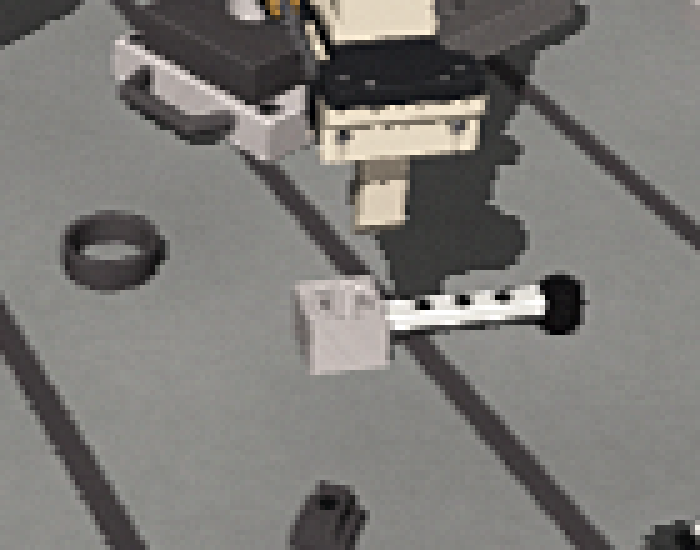

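Request:
carry_out(
  steps=[0.04,-0.08,0.3,0,0,0,91,0,0,0.3,0,0,0,91,0,0,0.2,0,0,0,91,0,0,0.1,0,0,0,91],
)

```text
time: 2.83
position: [0.4705, -0.116, 0.0433]
eef_rot: [0.37, 3.103, -0.006]
wrist_force: [-0.1, -0.4, 0.3]
gripper_width: 0.0912
```

Run:
```python
from h import *
to(.4608,-.119,.014,76.5)
cv2.imwrite("pics/s3.png",bot.get_image("side")[190:300,230:370].repeat(5,0).repeat(5,1))
```

```text
pos [ 0.4705 -0.116   0.0433] t 2.83 d mm [ 9.2 -5.1 29.1] scaled [ 0.115 -0.064  0.364]
yaw_y 76.41 rot deg [-0.12  0.96 -0.09] scaled [-0.0013  0.0106 -0.001 ] F [-0.1 -0.4  0.3] M [ 0.03  0.05 -0.02] w 91.2 q [ 0.23  0.47 -0.05  2.11  0.05  0.54  1.47]
```

View pics/s3.png

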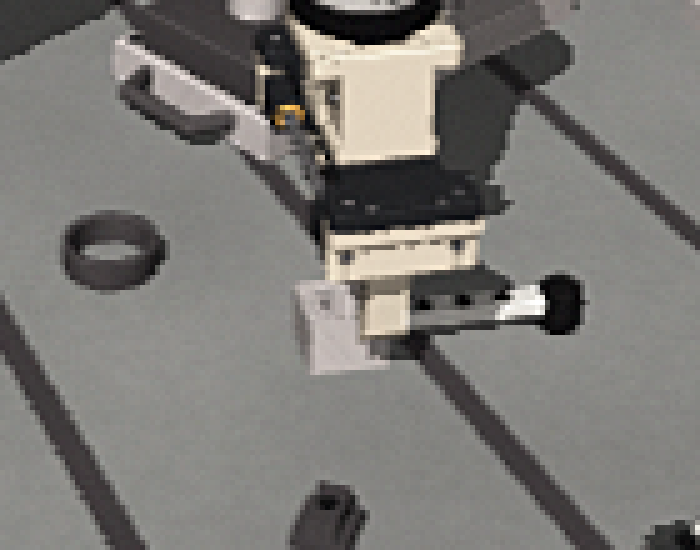

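Request:
carry_out(
  steps=[0.115,-0.05,0,0,0.01,0,91,0,0,0.15,0,0,0,91,0,0,0,0,0,0,91],
)

```text
time: 3.13
position: [0.4617, -0.1168, 0.0336]
eef_rot: [0.369, 3.118, -0.003]
wrist_force: [-0.9, 0.6, 0.3]
gripper_width: 0.0907
```

Run:
```python
from h import *
to(.4608,-.119,.014,76.5)
```

```text
pos [ 0.4617 -0.1168  0.0336] t 3.13 d mm [ 0.4 -2.3 19.6] scaled [ 0.005 -0.029  0.245]
yaw_y 76.5 rot deg [-0.09  0.09 -0.  ] scaled [-0.001  0.001 -0.   ] F [-0.9  0.6  0.3] M [-0.02 -0.01  0.04] w 90.7 q [ 0.23  0.48 -0.05  2.12  0.05  0.54  1.48]
```

Request:
carry_out(
  steps=[0.02,-0.03,0.12,0,0,0,91,0.015,0,0.1,0,0,0,91,0,0,0,0,0,0,91],
)

```text
time: 3.38
position: [0.46, -0.1194, 0.0182]
eef_rot: [0.37, 3.114, -0.003]
wrist_force: [-0.1, -0.3, 0.4]
gripper_width: 0.0909
```

Run:
```python
from h import *
to(.4608,-.119,.014,76.5)
cv2.imwrite("pics/s4.png",bot.get_image("side")[190:300,230:370].repeat(5,0).repeat(5,1))
```

```text
pos [ 0.46   -0.1194  0.0182] t 3.38 d mm [-0.6  0.5  4.2] scaled [-0.008  0.007  0.053]
yaw_y 76.46 rot deg [-0.09  0.35 -0.03] scaled [-0.001   0.0039 -0.0004] F [-0.1 -0.3  0.4] M [0.01 0.04 0.01] w 90.9 q [ 0.23  0.51 -0.05  2.13  0.05  0.49  1.48]
```

View pics/s4.png

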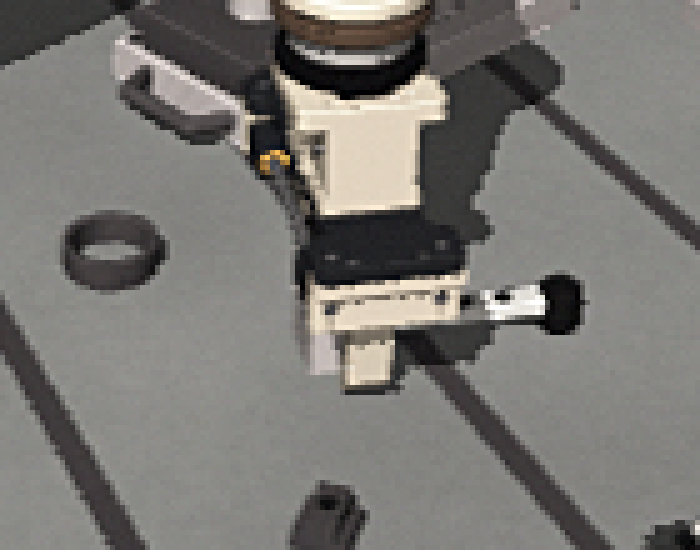

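Request:
carry_out(
  steps=[0,0.005,0.05,0,0.004,0,91,0,0,0,0,0,0,38,0,0,0,0,0,0,38,0,0,0,0,0,0,38,0,0,0,0,0,0,38,0,0,0,0,0,0,38,0,0,0,0,0,0,38,0,0,0,0,0,0,38],
  force=45,
)

```text
time: 4.1
position: [0.4613, -0.1193, 0.0152]
eef_rot: [0.37, 3.119, -0.003]
wrist_force: [-0.5, -0.4, 0.9]
gripper_width: 0.0492
```

Run:
```python
from h import *
to(.4608,-.119,.17,76.5)
```

```text
pos [ 0.4613 -0.1193  0.0152] t 4.1 d mm [ 4.000e-01 -1.000e-01 -1.548e+02] scaled [ 6.000e-03 -1.000e-03 -1.935e+00]
yaw_y 76.46 rot deg [-0.09  0.04 -0.04] scaled [-0.001   0.0005 -0.0005] F [-0.5 -0.4  0.9] M [ 0.03 -0.   -0.07] w 49.2 q [ 0.23  0.52 -0.05  2.12  0.05  0.5   1.48]
```

Still closing, so I'll hold a little longer and then lift.

Request:
carry_out(
  steps=[0,0,0,0,0,0,38,0,0,0,0,0,0,38,0,0,0,0,0,0,38,0,0,0,0,0,0,38,0,0,0,0,0,0,38],
)

```text
time: 4.52
position: [0.4613, -0.1194, 0.0153]
eef_rot: [0.37, 3.119, -0.003]
wrist_force: [-0.5, -0.9, -0.0]
gripper_width: 0.0417
```

Request:
carry_out(
  steps=[0,0,-0.2,0,0,0,38,0,0,-0.4,0,0,0,38,0,0,-0.4,0,0,0,38,0,0,-0.4,0,0,0,38,0,0,-0.4,0,0,0,38,0,0,-0.2,0,0,0,38,0,0,0,0,0,0,38],
)

```text
time: 5.1
position: [0.455, -0.1174, 0.1769]
eef_rot: [-0.368, -3.105, -0.0]
wrist_force: [1.0, 0.9, -4.3]
gripper_width: 0.0415
```

Run:
```python
from h import *
to(.535,.152,.17,37)
cv2.imwrite("pics/s5.png",bot.get_image("side")[150:300,230:390].repeat(4,0).repeat(4,1))
```

```text
pos [ 0.455  -0.1174  0.1769] t 5.1 d mm [-14.9 280.7   6.2] scaled [-0.187  3.509  0.077]
yaw_y 76.49 rot deg [-0.4  -0.8  39.49] scaled [-0.0044 -0.0089  0.4388] F [ 1.   0.9 -4.3] M [-0.   -0.03  0.03] w 41.5 q [ 0.25  0.23 -0.06  2.04  0.02  0.88  1.51]
```

View pics/s5.png

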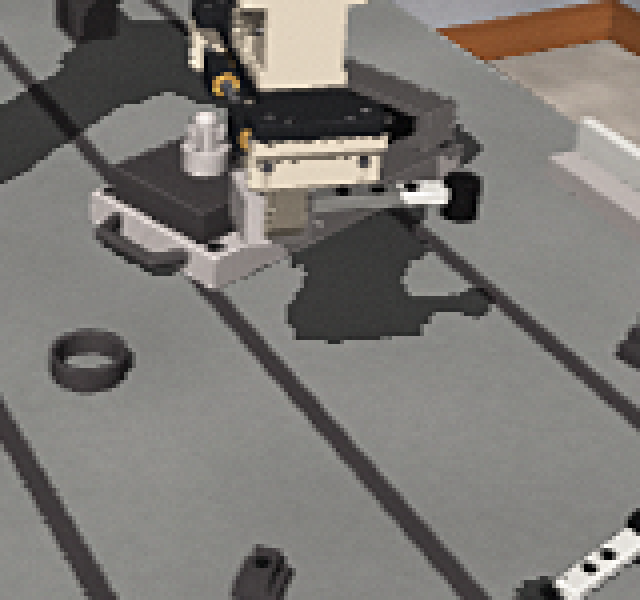

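Request:
carry_out(
  steps=[-0.02,0.3,0,0,0,0,38,-0.02,0.44,0,0,0,0,38,-0.02,0.44,0,0,0,0,38,-0.02,0.44,0,0,0,0,38,-0.02,0.44,0,0,0,0,38,-0.02,0.44,0,0,0,0,38,-0.02,0.44,0,0,0,0,38,-0.02,0.3,0,0,0,0,38,0,0.1,0,0,0,0,38,0,0,0,0,0,0.07,38,0,0,0,0,0,0.075,38,0,0,0,0,0,0.075,38,0,0,0,0,0,0.075,38,0,0,0,0,0,0.075,38,0,0,0,0,0,0.07,38,0,0,0,0,0,0,38],
)

```text
time: 6.48
position: [0.5089, 0.1433, 0.1359]
eef_rot: [-1.431, -2.728, 0.062]
wrist_force: [-0.7, 0.8, -2.9]
gripper_width: 0.0415
```

Run:
```python
from h import *
to(.535,.152,.16,37)
cv2.imwrite("pics/s6.png",cv2.resize(bot.get_image("side")[110:230,220:360],None,fx=5,fy=5))
cv2.imwrite("pics/t6.png",cv2.resize(bot.get_image("top")[100:220,130:270],None,fx=5,fy=5))
```

```text
pos [0.5089 0.1433 0.1359] t 6.48 d mm [ -6.8  24.9 -26. ] scaled [-0.085  0.311 -0.325]
yaw_y 34.7 rot deg [-3.61 -2.04 -2.37] scaled [-0.0402 -0.0227 -0.0263] F [-0.7  0.8 -2.9] M [ 0.01 -0.12  0.  ] w 41.5 q [-0.28  0.42 -0.04  1.89  0.    0.9   0.28]
```

View pics/s6.png

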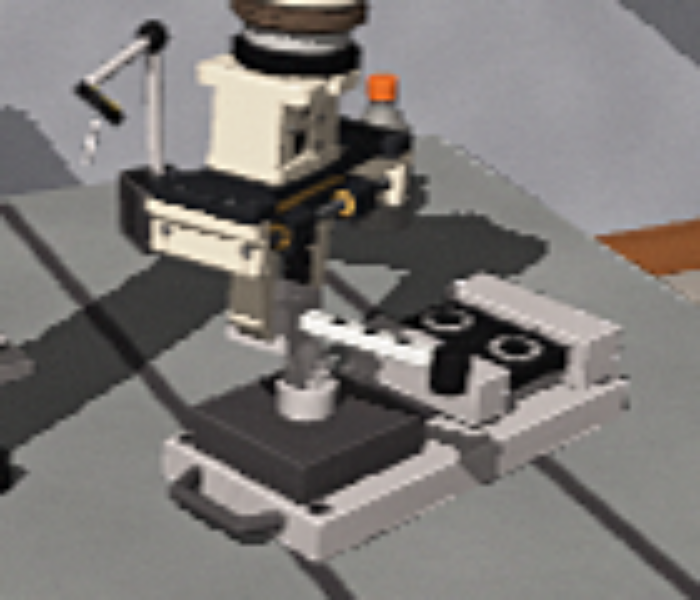

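View pics/t6.png

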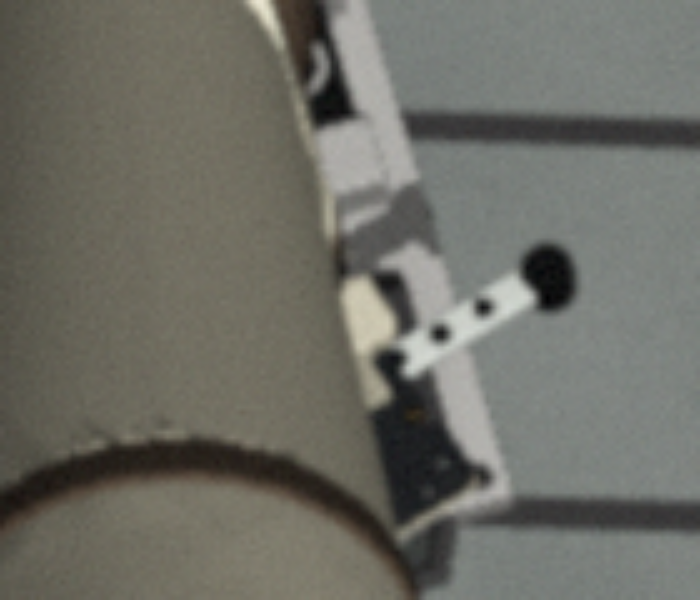

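Request:
carry_out(
  steps=[0,0,-0.35,0,0,0,38,0,0,0,-0.04,-0.023,-0.026,38,-0.08,0.3,0,0,0,0,38,0,0,0,0,0,0,38],
)

```text
time: 6.92
position: [0.5211, 0.1474, 0.1555]
eef_rot: [-1.363, -2.814, 0.026]
wrist_force: [3.4, 0.9, -2.0]
gripper_width: 0.0415
```

Run:
```python
from h import *
to(.535,.152,.14,37)
```

```text
pos [0.5211 0.1474 0.1555] t 6.92 d mm [-5.1 14.1 15.2] scaled [-0.064  0.176  0.19 ]
yaw_y 38.31 rot deg [-1.23 -0.36  1.31] scaled [-0.0136 -0.004   0.0145] F [ 3.4  0.9 -2. ] M [ 0.15 -0.47 -0.05] w 41.5 q [-0.29  0.39 -0.05  1.89  0.03  0.89  0.32]
```

Request:
carry_out(
  steps=[0,0,0,0,0,0,38],
)

```text
time: 7.0
position: [0.5183, 0.1462, 0.1537]
eef_rot: [-1.357, -2.812, 0.032]
wrist_force: [-1.6, -0.2, -3.9]
gripper_width: 0.0416
```

Run:
```python
from h import *
to(.535,.152,.14,37)
cv2.imwrite("pics/s7.png",cv2.resize(bot.get_image("side")[110:230,220:360],None,fx=5,fy=5))
```

```text
pos [0.5183 0.1462 0.1537] t 7.0 d mm [-6.  17.  13.2] scaled [-0.074  0.212  0.165]
yaw_y 38.5 rot deg [-1.53 -0.46  1.5 ] scaled [-0.017  -0.0051  0.0166] F [-1.6 -0.2 -3.9] M [-0.05  0.15 -0.  ] w 41.6 q [-0.28  0.39 -0.05  1.89  0.03  0.89  0.32]
```

View pics/s7.png

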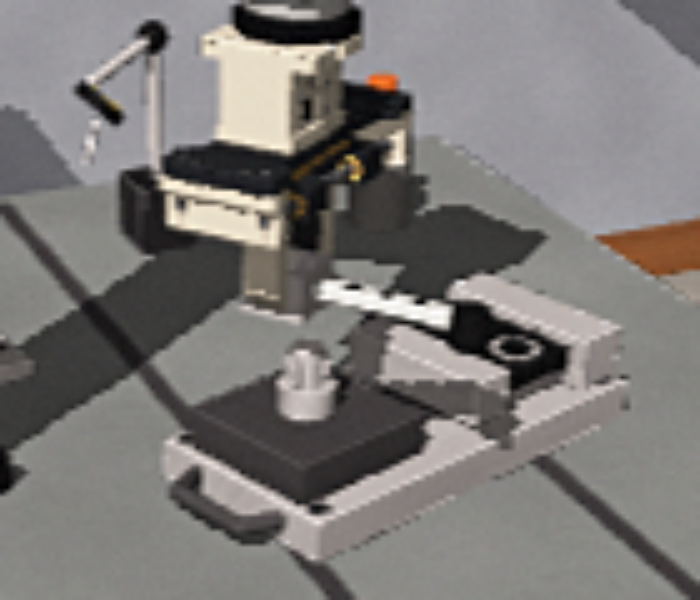

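Request:
carry_out(
  steps=[-0.04,0.12,0,0,0,0,38,-0.04,0.1,0,-0.017,-0.005,0.016,38,0,0,0,0,0,0,38,0,0,0,0,0,0,38],
)

```text
time: 7.38
position: [0.5419, 0.1534, 0.1543]
eef_rot: [1.394, 2.81, 0.008]
wrist_force: [-0.1, -0.4, -2.9]
gripper_width: 0.0417
```

Run:
```python
from h import *
to(.535,.152,.14,37)
cv2.imwrite("pics/s8.png",cv2.resize(bot.get_image("side")[110:230,220:360],None,fx=5,fy=5))
```

```text
pos [0.5419 0.1534 0.1543] t 7.38 d mm [ 3.1 -6.4 14.2] scaled [ 0.038 -0.081  0.178]
yaw_y 37.24 rot deg [0.4  0.1  0.24] scaled [0.0044 0.0011 0.0027] F [-0.1 -0.4 -2.9] M [-0.01 -0.    0.01] w 41.7 q [-0.29  0.4  -0.05  1.86  0.02  0.87  0.31]
```

View pics/s8.png

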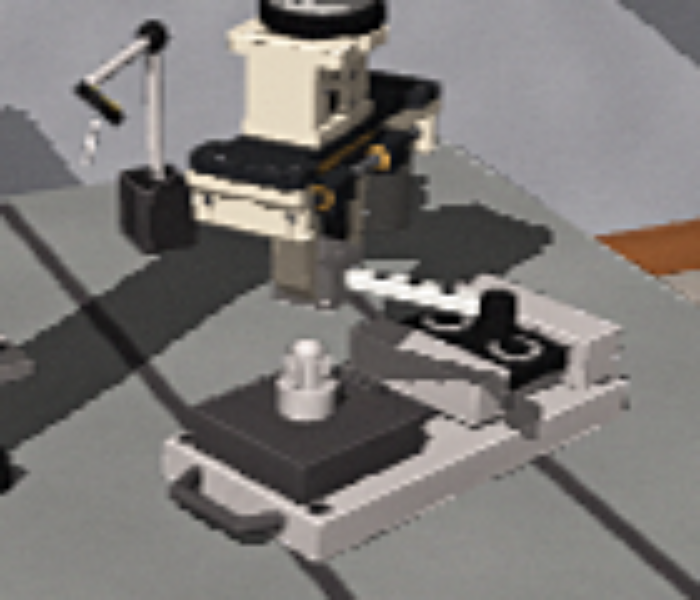

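Request:
carry_out(
  steps=[0.03,-0.07,0.12,0.004,0.001,0.003,38,0,0,0.08,0,0,0,38,0,0,0,0,0,0,38,0,0,0,0,0,0,38],
)

```text
time: 7.77
position: [0.5354, 0.1517, 0.1364]
eef_rot: [-1.4, -2.811, 0.002]
wrist_force: [0.0, 0.8, -4.5]
gripper_width: 0.0418
```

Run:
```python
from h import *
to(.535,.152,.13,37)
s=bot.get_image("side"); cv2.imwrite("pics/s9full.png",s)
cv2.imwrite("pics/s9.png",cv2.resize(s[130:210,240:320],None,fx=7,fy=7,interpolation=cv2.INTER_CUBIC))
```

```text
pos [0.5354 0.1517 0.1364] t 7.77 d mm [ 0.5 -0.1  6.4] scaled [ 0.006 -0.001  0.08 ]
yaw_y 37.05 rot deg [-0.08 -0.01  0.05] scaled [-0.0009 -0.0002  0.0006] F [ 0.   0.8 -4.5] M [-0.04 -0.01  0.02] w 41.8 q [-0.29  0.42 -0.04  1.88  0.02  0.84  0.3 ]
```

View pics/s9.png

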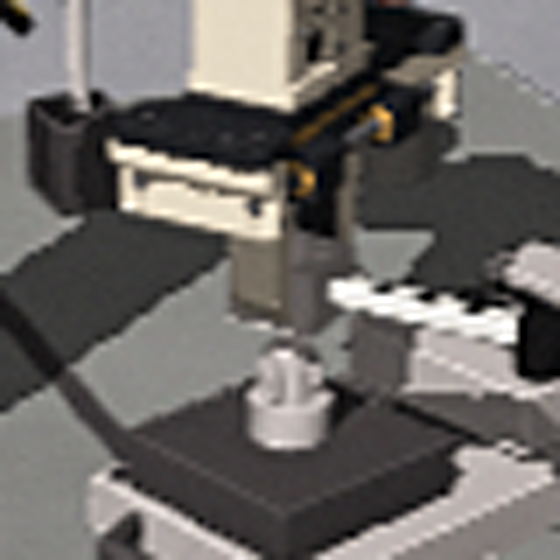

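```bash
cat >> h.py <<'E'
def overlay(n,img,loops,x0,y0,w,h,f,out):
    c=cv2.resize(img[y0:y0+h,x0:x0+w],None,fx=f,fy=f,interpolation=cv2.INTER_CUBIC)
    for loop,col in loops:
        q=np.array([(w2px(n,p)-[x0,y0]+.5)*f for p in loop]).astype(int)
        cv2.polylines(c,[q],True,col,1)
    cv2.imwrite(out,c)
def circ(P,r,z): return [[P[0]+r*np.cos(a),P[1]+r*np.sin(a),z] for a in np.linspace(0,6.28,40)]
def sq(P,yaw,z,a=.021):
    c,s=np.cos(yaw),np.sin(yaw); return [[P[0]+x*c-y*s,P[1]+x*s+y*c,z] for x,y in((a,a),(-a,a),(-a,-a),(a,-a))]
E
python3 - <<'E'
from h import *
s=cv2.imread("pics/s9full.png")
o,M=st();p=o['position'];yaw=np.arctan2(M[1,1],M[0,1])-np.pi/2;z=p[2]-.0153
e=p[:2]+.122*np.array([np.cos(yaw),np.sin(yaw)])
P=(.535,.152)
overlay("side",s,[(sq(p,yaw,z),(0,255,0)),(sq(p,yaw,z+.03),(0,255,0)),(circ(e,.012,z),(0,255,0)),(circ(e,.012,z+.026),(0,255,0)),(circ(P,.019,.08),(0,0,255)),(circ(P,.005,.11),(0,0,255)),(circ(P,.019,.06),(255,255,0))],245,140,90,60,8,"pics/s9o.png")
E
```

```text
(no output)
```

View pics/s9o.png

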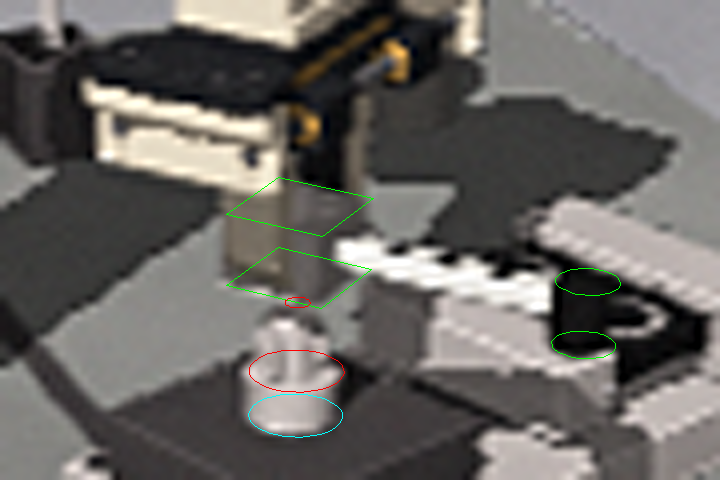

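Request:
carry_out(
  steps=[0,0.01,0.08,0,0,0,38,0,0,0.06,0,0,0,38,0,0,0,0,0,0,38,0,0,0,0,0,0,38],
)

```text
time: 8.15
position: [0.5361, 0.1523, 0.1241]
eef_rot: [-1.4, -2.812, 0.002]
wrist_force: [0.1, -0.3, -3.4]
gripper_width: 0.0419
```

Run:
```python
from h import *
to(.535,.153,.115,37)
```

```text
pos [0.5361 0.1523 0.1241] t 8.15 d mm [ 1.2 -0.4  9.1] scaled [ 0.016 -0.005  0.113]
yaw_y 37.07 rot deg [-0.08 -0.01  0.07] scaled [-0.0008 -0.0002  0.0008] F [ 0.1 -0.3 -3.4] M [0.01 0.04 0.01] w 41.9 q [-0.29  0.44 -0.04  1.89  0.03  0.81  0.3 ]
```

Request:
carry_out(
  steps=[0.01,0,0.04,0,0,0,38,0,0,0.04,0,0,0,38,0,0,0,0,0,0,38],
)

```text
time: 8.4
position: [0.5358, 0.1531, 0.1172]
eef_rot: [-1.4, -2.812, 0.001]
wrist_force: [-0.0, -1.3, -3.5]
gripper_width: 0.0417
```

Run:
```python
from h import *
to(.535,.153,.113,37)
```

```text
pos [0.5358 0.1531 0.1172] t 8.4 d mm [ 0.4 -0.7  4.2] scaled [ 0.005 -0.008  0.053]
yaw_y 37.08 rot deg [-0.05 -0.01  0.08] scaled [-0.0006 -0.0001  0.0008] F [-0.  -1.3 -3.5] M [-0.05  0.07 -0.02] w 41.7 q [-0.29  0.45 -0.04  1.89  0.03  0.8   0.3 ]
```

Request:
carry_out(
  steps=[0,0,0.03,0,0,0,38,0,0,0.03,0,0,0,38,0,0,0,0,0,0,38],
)

```text
time: 8.65
position: [0.5361, 0.1532, 0.1133]
eef_rot: [-1.4, -2.812, 0.001]
wrist_force: [-0.1, 0.1, -2.2]
gripper_width: 0.0415
```

Run:
```python
from h import *
to(.535,.153,.111,37)
```

```text
pos [0.5361 0.1532 0.1133] t 8.65 d mm [ 0.5 -1.   2.3] scaled [ 0.006 -0.012  0.029]
yaw_y 37.08 rot deg [-0.02  0.01  0.08] scaled [-0.0002  0.0001  0.0009] F [-0.1  0.1 -2.2] M [-0.07  0.16 -0.02] w 41.5 q [-0.29  0.46 -0.04  1.89  0.03  0.79  0.3 ]
```

Request:
carry_out(
  steps=[0,0,0.03,0,0,0,38,0,0,0.03,0,0,0,38],
)

```text
time: 8.82
position: [0.5364, 0.1532, 0.1129]
eef_rot: [1.4, 2.812, -0.001]
wrist_force: [-10.6, -2.7, 25.2]
gripper_width: 0.0422
```

Run:
```python
from h import *
to(.535,.153,.111,37)
```

```text
pos [0.5364 0.1532 0.1129] t 8.82 d mm [ 0.6 -1.2  1.9] scaled [ 0.008 -0.016  0.024]
yaw_y 37.07 rot deg [-0.02  0.02  0.07] scaled [-0.0002  0.0002  0.0007] F [-10.6  -2.7  25.2] M [-0.74  2.47  0.04] w 42.2 q [-0.29  0.46 -0.04  1.89  0.03  0.79  0.3 ]
```

Request:
carry_out(
  steps=[0.006,-0.01,-0.01,0,0,0,38,0,0,0.01,0,0,-0.025,38,0,0,0.015,0,0,-0.025,38],
)

```text
time: 9.07
position: [0.5364, 0.1535, 0.1137]
eef_rot: [1.285, 2.864, 0.003]
wrist_force: [-1.3, -1.1, -3.1]
gripper_width: 0.0418
```

Run:
```python
from h import *
to(.535,.153,.111,37)
```

```text
pos [0.5364 0.1535 0.1137] t 9.07 d mm [ 0.6 -1.4  2.6] scaled [ 0.007 -0.017  0.033]
yaw_y 41.66 rot deg [0.15 0.1  4.66] scaled [0.0017 0.0011 0.0518] F [-1.3 -1.1 -3.1] M [-0.1   0.22  0.02] w 41.8 q [-0.28  0.46 -0.06  1.9   0.04  0.79  0.37]
```

Request:
carry_out(
  steps=[0,0,0.02,0,0,-0.02,38,0,0,0.02,0,0,-0.02,38],
)

```text
time: 9.23
position: [0.5365, 0.1537, 0.113]
eef_rot: [1.191, 2.904, 0.003]
wrist_force: [-7.4, -0.9, 18.0]
gripper_width: 0.0416
```

Request:
carry_out(
  steps=[0,0,0.02,0,0,-0.02,38,0,0,0.02,0,0,-0.02,38],
)

```text
time: 9.4
position: [0.5364, 0.1538, 0.113]
eef_rot: [1.096, 2.941, 0.003]
wrist_force: [-5.1, -1.9, 11.4]
gripper_width: 0.0419
```

Request:
carry_out(
  steps=[0,0,0,0,0,0.035,38,0,0,0.01,0,0,0.035,38,0,0,0.015,0,0,0.03,38,0,0,0.015,0,0,0.03,38],
)

```text
time: 9.73
position: [0.5371, 0.1526, 0.1132]
eef_rot: [1.398, 2.808, 0.004]
wrist_force: [-6.3, -1.8, 11.0]
gripper_width: 0.0417
```

Run:
```python
from h import *
to(.535,.153,.111,37)
```

```text
pos [0.5371 0.1526 0.1132] t 9.73 d mm [ 1.6 -1.4  2.1] scaled [ 0.02  -0.018  0.027]
yaw_y 37.08 rot deg [0.24 0.17 0.08] scaled [0.0026 0.0019 0.0009] F [-6.3 -1.8 11. ] M [-0.54  1.39  0.16] w 41.7 q [-0.29  0.46 -0.04  1.9   0.03  0.78  0.3 ]
```

Request:
carry_out(
  steps=[0.01,-0.01,0.015,0,0,0.02,38,0,0,0.015,0,0,0.02,38],
)

```text
time: 9.9
position: [0.537, 0.1524, 0.1132]
eef_rot: [1.49, 2.758, 0.005]
wrist_force: [-5.2, -1.6, 8.9]
gripper_width: 0.0418
```

Request:
carry_out(
  steps=[0,0,0.015,0,0,0.02,38,0,0,0.015,0,0,0.02,38],
)

```text
time: 10.07
position: [0.5369, 0.1523, 0.1131]
eef_rot: [1.58, 2.708, 0.005]
wrist_force: [-4.0, -1.6, 8.8]
gripper_width: 0.0418
```

Request:
carry_out(
  steps=[0,0,0.015,0,0,0.02,38,0,0,0.015,0,0,0.02,38],
)

```text
time: 10.23
position: [0.5368, 0.1522, 0.1131]
eef_rot: [1.667, 2.655, 0.006]
wrist_force: [-4.3, -0.5, 9.2]
gripper_width: 0.042
```

Run:
```python
from h import *
to(.535,.153,.111,37)
```

```text
pos [0.5368 0.1522 0.1131] t 10.23 d mm [ 1.5 -1.3  2.1] scaled [ 0.019 -0.016  0.026]
yaw_y 25.73 rot deg [  0.36   0.25 -11.27] scaled [ 0.004   0.0028 -0.1252] F [-4.3 -0.5  9.2] M [-0.44  1.18  0.17] w 42.0 q [-0.33  0.45  0.    1.9   0.    0.78  0.12]
```

Request:
carry_out(
  steps=[0.015,-0.012,0.012,0,0,0.02,38,0,0,0.015,0,0,0.02,38],
)

```text
time: 10.4
position: [0.5368, 0.1523, 0.113]
eef_rot: [1.753, 2.596, 0.009]
wrist_force: [-5.8, -0.6, 8.5]
gripper_width: 0.0419
```

Request:
carry_out(
  steps=[0,0,0.015,0,0,0.02,38,0,0,0.015,0,0,0.02,38],
)

```text
time: 10.57
position: [0.5367, 0.1521, 0.1129]
eef_rot: [1.837, 2.537, 0.009]
wrist_force: [-4.1, -1.3, 8.8]
gripper_width: 0.0414
```

Request:
carry_out(
  steps=[0,0,0.015,0,0,0.02,38,0,0,0.015,0,0,0.02,38],
)

```text
time: 10.73
position: [0.5366, 0.1521, 0.1126]
eef_rot: [1.919, 2.476, 0.01]
wrist_force: [-4.1, -0.9, 7.7]
gripper_width: 0.0417
```

Run:
```python
from h import *
to(.535,.153,.111,37)
s=bot.get_image("side"); cv2.imwrite("pics/s10.png",cv2.resize(s[130:210,240:330],None,fx=8,fy=8,interpolation=cv2.INTER_CUBIC))
```

```text
pos [0.5366 0.1521 0.1126] t 10.73 d mm [ 1.3 -1.4  1.6] scaled [ 0.016 -0.017  0.02 ]
yaw_y 14.44 rot deg [  0.55   0.31 -22.56] scaled [ 0.0061  0.0035 -0.2507] F [-4.1 -0.9  7.7] M [-0.37  1.01  0.13] w 41.7 q [-0.37  0.45  0.05  1.91 -0.03  0.77 -0.05]
```

View pics/s10.png

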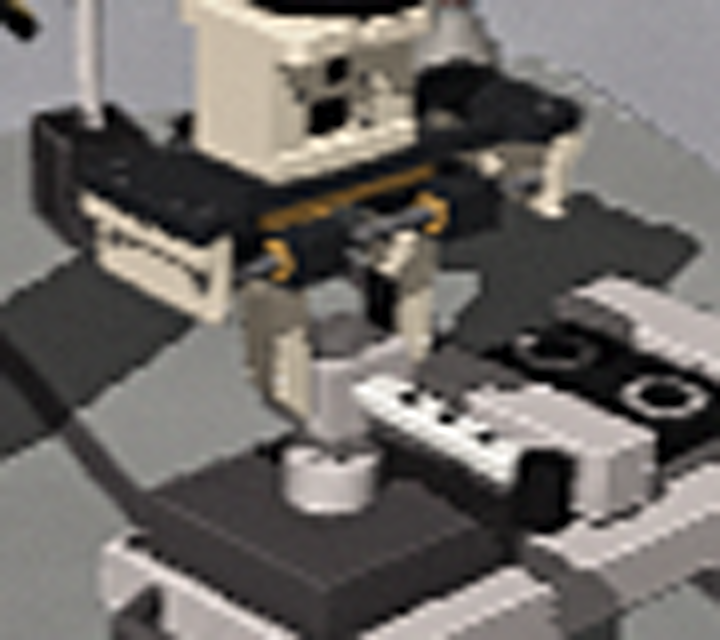

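Request:
carry_out(
  steps=[0.015,-0.012,0.012,-0.001,0,0.02,38,0,0,0.015,0,0,0.02,38],
)

```text
time: 10.95
position: [0.5366, 0.1523, 0.1124]
eef_rot: [1.999, 2.408, 0.014]
wrist_force: [-5.6, -0.4, 9.0]
gripper_width: 0.0419
```

Request:
carry_out(
  steps=[0,0,0.015,0,0,0.02,38,0,0,0.015,0,0,0.02,38],
)

```text
time: 11.12
position: [0.5365, 0.1523, 0.1121]
eef_rot: [2.077, 2.342, 0.015]
wrist_force: [-4.6, -1.8, 8.1]
gripper_width: 0.0418
```

Request:
carry_out(
  steps=[0,0,0.015,0,0,0.02,38,0,0,0.015,0,0,0.02,38],
)

```text
time: 11.28
position: [0.5364, 0.1525, 0.1118]
eef_rot: [2.152, 2.273, 0.016]
wrist_force: [-6.0, -0.6, 9.0]
gripper_width: 0.0413
```

Run:
```python
from h import *
to(.535,.153,.111,37)
```

```text
pos [0.5364 0.1525 0.1118] t 11.28 d mm [ 0.6 -1.4  0.8] scaled [ 0.007 -0.017  0.01 ]
yaw_y 3.15 rot deg [  0.83   0.32 -33.85] scaled [ 0.0092  0.0036 -0.3761] F [-6.  -0.6  9. ] M [-0.4   1.12  0.18] w 41.3 q [-0.41  0.45  0.1   1.91 -0.05  0.77 -0.23]
```

Run:
```python
from h import *
s=bot.get_image("side");t=bot.get_image("top")
o,M=st();p=o['position'];yaw=np.arctan2(M[1,1],M[0,1])-np.pi/2;z=.098
d=np.array([np.cos(yaw),np.sin(yaw)]);e=p[:2]+.122*d
P=(.535,.152)
L=[(sq(p,yaw,z),(0,255,0)),(sq(p,yaw,z+.03),(0,255,0)),(circ(e,.012,z),(0,255,0)),(circ(e,.012,z+.026),(0,255,0)),([[*(p[:2]+.021*d),z+.022],[*e,z+.022]],(0,0,255)),([[*(p[:2]+.021*d),z+.012],[*e,z+.012]],(0,0,255))]
overlay("side",s,L,250,130,90,75,8,"pics/s11.png")
cv2.imwrite("pics/s11r.png",cv2.resize(s[130:205,250:340],None,fx=8,fy=8,interpolation=cv2.INTER_CUBIC))
overlay("top",t,L,150,130,110,80,7,"pics/t11.png")
```

```text
(no output)
```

View pics/s11.png

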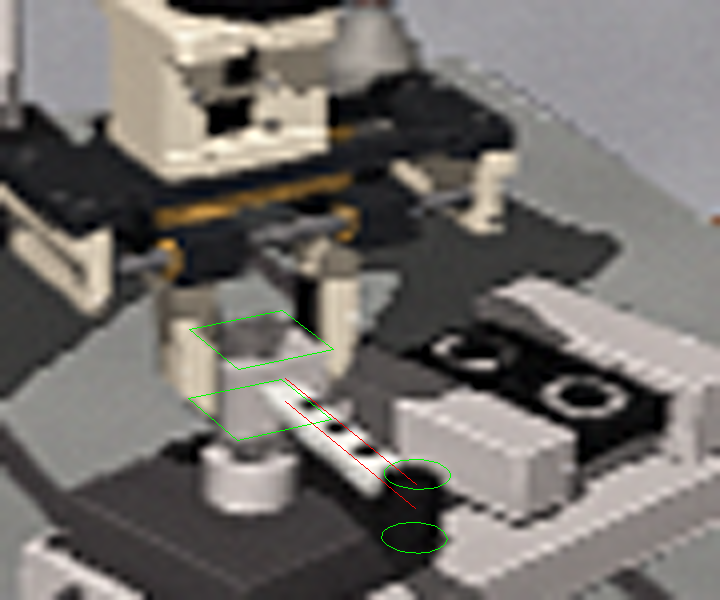

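View pics/t11.png

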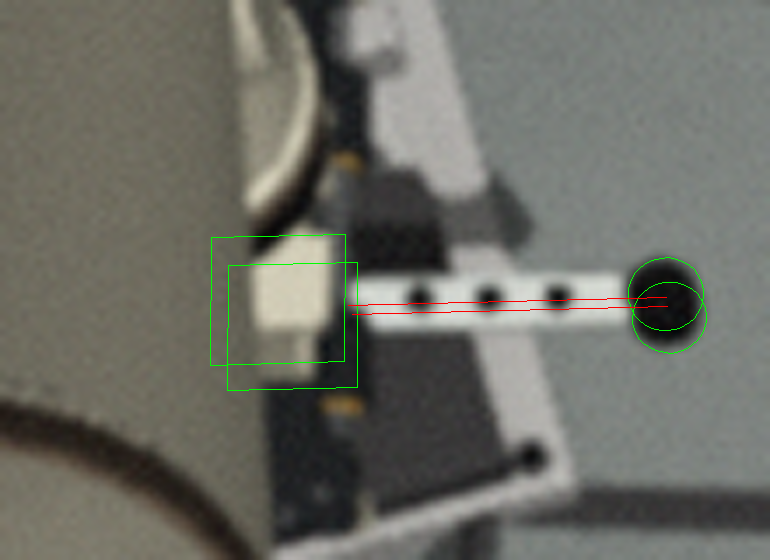

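View pics/s11r.png

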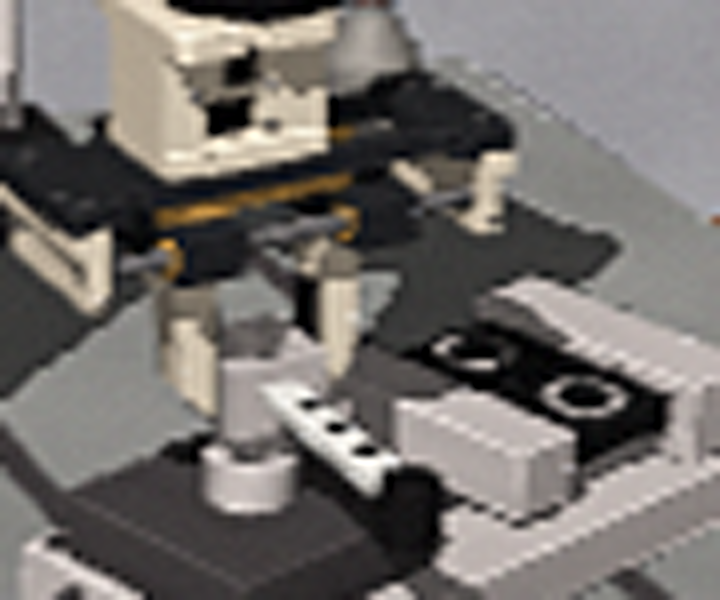

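Request:
carry_out(
  steps=[0.01,-0.02,-0.01,0.009,0.003,0,38,0,0,0,0,0,0,38,0,0,0,0,0,0,38],
)

```text
time: 11.63
position: [0.5351, 0.1533, 0.1131]
eef_rot: [-2.158, -2.281, -0.006]
wrist_force: [-1.1, -0.2, -1.2]
gripper_width: 0.042
```

Run:
```python
from h import *
to(.535,.153,.111,3.15)
```

```text
pos [0.5351 0.1533 0.1131] t 11.63 d mm [-0.3 -0.1  2.1] scaled [-0.004 -0.001  0.026]
yaw_y 3.19 rot deg [ 0.1  -0.23  0.04] scaled [ 0.0011 -0.0025  0.0004] F [-1.1 -0.2 -1.2] M [-0.11  0.32  0.01] w 42.0 q [-0.4   0.45  0.09  1.9  -0.06  0.78 -0.22]
```

Request:
carry_out(
  steps=[0,0,0.02,0,0,-0.01,38,0,0,0.02,0,0,-0.02,38,0,0,0.02,0,0,-0.02,38],
)

```text
time: 11.88
position: [0.5353, 0.153, 0.1114]
eef_rot: [-2.063, -2.367, -0.006]
wrist_force: [-7.6, -2.9, 18.5]
gripper_width: 0.0415
```

Request:
carry_out(
  steps=[0,0,0.02,0,0,-0.02,38,0,0,0.02,0,0,-0.02,38,0,0,0.02,0,0,-0.02,38],
)

```text
time: 12.13
position: [0.5348, 0.1522, 0.1113]
eef_rot: [-1.942, -2.467, -0.004]
wrist_force: [-6.0, -2.1, 14.8]
gripper_width: 0.0419
```

Request:
carry_out(
  steps=[0,0,0.02,0,0,-0.02,38,0,0,0.02,0,0,-0.02,38,0,0,0.02,0,0,-0.02,38],
)

```text
time: 12.38
position: [0.5353, 0.1522, 0.1116]
eef_rot: [-1.819, -2.559, -0.007]
wrist_force: [-7.1, -0.8, 14.5]
gripper_width: 0.042
```

Run:
```python
from h import *
to(.535,.153,.111,3.15)
```

```text
pos [0.5353 0.1522 0.1116] t 12.38 d mm [ 0.9 -0.   0.6] scaled [ 0.011 -0.     0.007]
yaw_y 19.2 rot deg [ 0.12 -0.26 16.05] scaled [ 0.0013 -0.0029  0.1783] F [-7.1 -0.8 14.5] M [-0.61  1.31 -0.32] w 42.0 q [-0.34  0.46  0.03  1.9  -0.02  0.78  0.03]
```

Request:
carry_out(
  steps=[0,0,-0.15,0,0,0,38,0,0,-0.25,0,0,0,38,0,0,-0.3,0,0,0,38,0,0,-0.2,0,0,0,38,0,0,0,0,0,0,38],
)

```text
time: 12.8
position: [0.5343, 0.1516, 0.1835]
eef_rot: [-1.812, -2.562, -0.004]
wrist_force: [1.5, -0.4, -2.8]
gripper_width: 0.0419
```

Run:
```python
from h import *
to(.535,.153,.13,19)
s=bot.get_image("side"); cv2.imwrite("pics/s12f.png",s); a=cv2.resize(s[165:205,262:302],None,fx=14,fy=14,interpolation=cv2.INTER_CUBIC)
cv2.imwrite("pics/s12.png",a)
cv2.imwrite("pics/s12b.png",cv2.resize(s[110:210,240:350],None,fx=6,fy=6,interpolation=cv2.INTER_CUBIC))
```

```text
pos [0.5343 0.1516 0.1835] t 12.8 d mm [ 0.8  1.1 53.5] scaled [0.01  0.013 0.669]
yaw_y 19.46 rot deg [ 0.01 -0.27  0.46] scaled [ 0.0001 -0.003   0.0051] F [ 1.5 -0.4 -2.8] M [-0.07 -0.04  0.05] w 41.9 q [-0.35  0.36  0.03  1.85 -0.02  0.93  0.03]
```

View pics/s12.png

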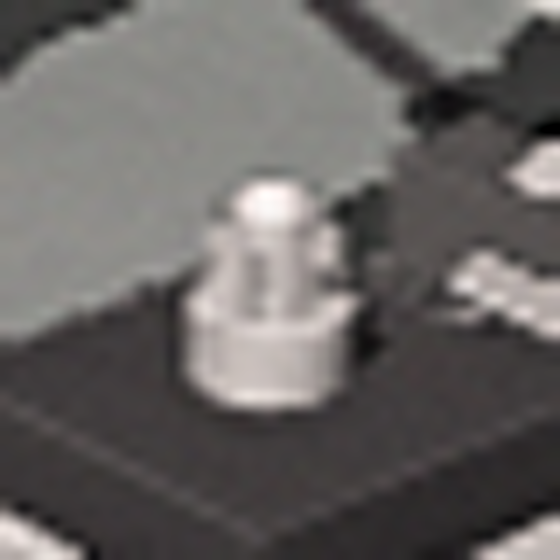

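View pics/s12b.png

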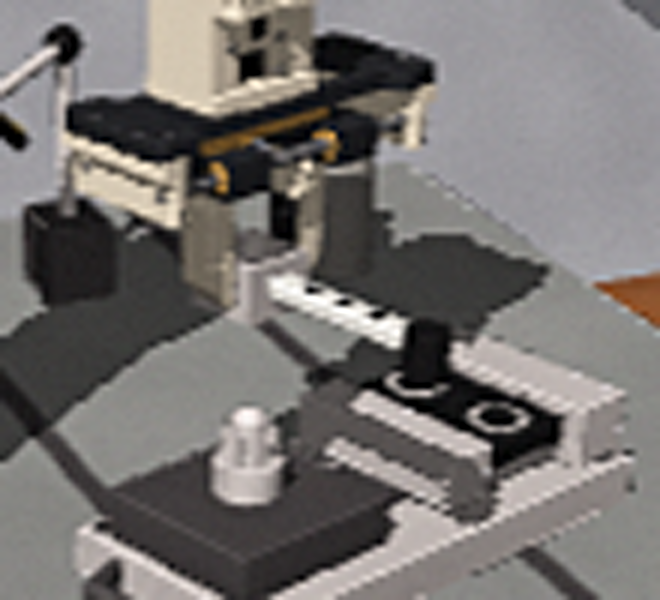

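Run:
```python
from h import *
a=cv2.imread("pics/side0.png")
b=np.mean([bot.get_image("side").astype(float) for _ in range(4)],0).astype(np.uint8)
f=24
def crop(i): 
    c=cv2.cvtColor(i,cv2.COLOR_BGR2GRAY)[172:196,272:292].astype(float); c=np.clip((c-60)*1.25,0,255).astype(np.uint8)
    return cv2.resize(c,None,fx=18,fy=18,interpolation=cv2.INTER_CUBIC)
cv2.imwrite("pics/cmp.png",np.hstack([crop(a),crop(b)]))
for i in(a,b): print(cv2.cvtColor(i,cv2.COLOR_BGR2GRAY)[175:190,273:290])
```

```text
[[138 137 137 138 140 136 140 139 136 135 138 136 138 137 136 138 157]
 [137 141 142 138 139 140 138 138 138 139 137 139 138 136 135 136 147]
 [140 139 140 138 139 136 131 124 124 129 133 138 141 141 141 133 152]
 [138 141 142 140 139 135 181 230 235 216 171 121 135 136 137 137 146]
 [141 141 142 139 118 151 228 246 246 231 193 142 124 136 137 135 150]
 [141 139 139 141 118 138 205 232 237 219 177 129 120 137 140 135 147]
 [143 141 138 152 178 176 175 201 199 181 137 140 181 155 136 134 147]
 [142 142 137 153 186 190 168 179 198 181 161 178 190 158 135 132 167]
 [142 145 141 133 161 198 164 162 199 172 139 169 177 136 149 196 226]
 [152 134  88 116 154 170 157 150 205 176 141 170 170  84 121 185 205]
 [ 90  52  80 155 177 166 158 149 201 174 142 124  93  75  51  74 103]
 [ 57  46 153 218 193 189 158 145 203 175 141 145 177 187 122  51  56]
 [ 62  48 110 191 204 165 119 155 193 173 159 181 201 178  71  35  60]
 [ 58  53  91 143 171 193 199 210 214 204 198 198 172 103  32  38  68]
 [ 60  53  90 148 176 187 191 196 199 191 179 164 142  92  35  16  41]]
[[137 138 136 139 139 138 140 136 
[... 331 characters left out ...]
139 139 118 141 205 232 237 222 179 137  90  41  51  54  65]
 [141 142 140 153 178 176 177 198 198 181 138 144 174  97  51  55  64]
 [141 140 140 136 163 186 179 196 198 181 153 172 181 100  48  52  62]
 [142 143 144 125 150 191 160 146 180 179 151 178 183  99  51  87 103]
 [151 132  90 116 173 191 159 142 180 178 150 134 113 105  61  77  82]
 [ 90  52  77 153 195 189 160 142 177 176 151 127  89  85  51  70  77]
 [ 58  45 143 209 190 185 158 161 199 174 147 154 177 187 121  57  62]
 [ 57  49 130 204 200 186 161 154 191 171 158 178 202 178  66  35  63]
 [ 60  50 109 162 169 192 202 207 213 205 205 205 173 105  38  39  67]
 [ 59  50 112 168 174 189 191 193 196 189 180 164 139  96  33  17  44]]
```

View pics/cmp.png

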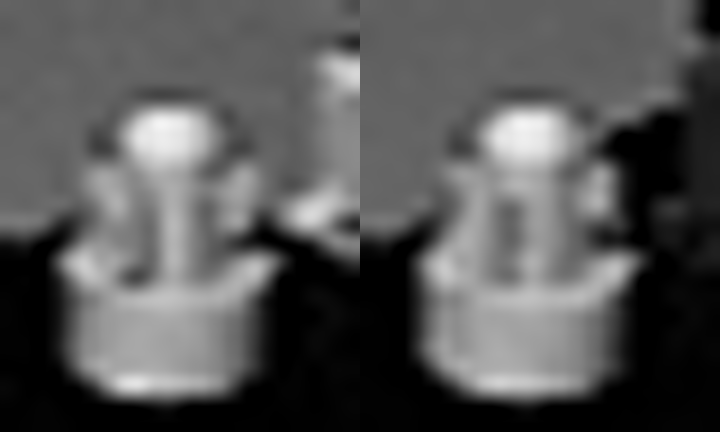

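Run:
```python
from h import *
s=cv2.imread("pics/s12f.png")
o,M=st();p=o['position'];yaw=np.arctan2(M[1,1],M[0,1])-np.pi/2;z=p[2]-.0145
d=np.array([np.cos(yaw),np.sin(yaw)]);e=p[:2]+.122*d
L=[(sq(p,yaw,z),(0,255,0)),(sq(p,yaw,z+.03),(0,255,0)),(circ(e,.012,z),(0,255,0)),(circ(e,.012,z+.026),(0,255,0)),([[*(p[:2]+.021*d),z+.022],[*e,z+.022]],(0,0,255))]
overlay("side",s,L,265,140,60,45,12,"pics/s13.png")
cv2.imwrite("pics/s13r.png",cv2.resize(s[140:185,265:325],None,fx=12,fy=12,interpolation=cv2.INTER_CUBIC))
```

```text
(no output)
```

View pics/s13.png

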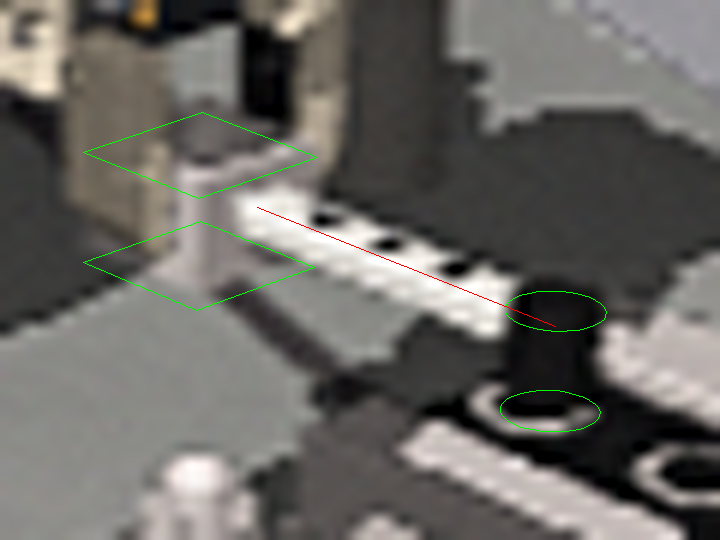

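View pics/s13r.png

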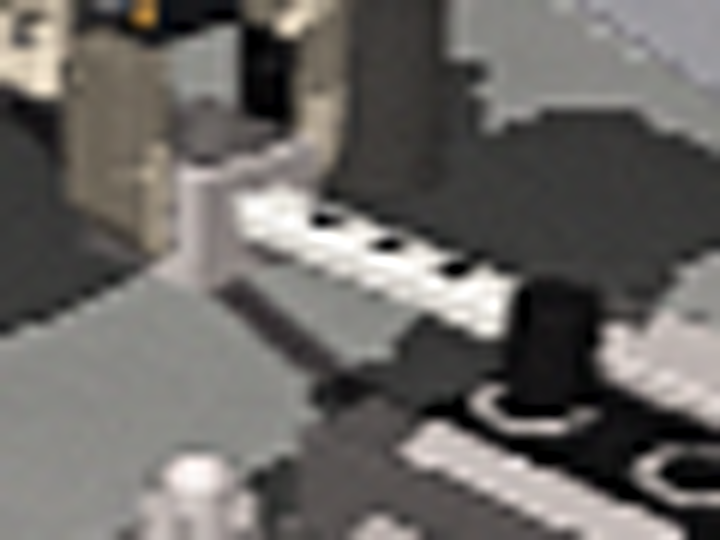

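Request:
carry_out(
  steps=[0,0,0,0,0,-0.072,38,0,0,0,0,0,-0.072,38,0,0,0,0,0,-0.072,38,0,0,0,0,0,-0.072,38,0,0,0,0,0,-0.072,38,0,0,0,0,0,0,38,0,0,0,0,0,0,38],
)

```text
time: 13.63
position: [0.5253, 0.1493, 0.1686]
eef_rot: [-0.983, -2.96, 0.016]
wrist_force: [-0.7, 0.0, -3.4]
gripper_width: 0.0414
```

Run:
```python
from h import *
to(.535,.1525,.135,52)
```

```text
pos [0.5253 0.1493 0.1686] t 13.63 d mm [-6.4  9.  33.4] scaled [-0.081  0.112  0.417]
yaw_y 53.26 rot deg [-1.   -1.05  1.25] scaled [-0.0111 -0.0117  0.0139] F [-0.7  0.  -3.4] M [-0.03 -0.03  0.05] w 41.4 q [-0.25  0.38 -0.09  1.86  0.03  0.93  0.58]
```

Request:
carry_out(
  steps=[-0.08,0.11,0.2,-0.011,-0.012,0.013,38,0,0,0.15,0,0,0,38,0,0,0,0,0,0,38,0,0,0,0,0,0,38],
)

```text
time: 13.97
position: [0.5339, 0.1517, 0.1371]
eef_rot: [-1.036, -2.963, 0.004]
wrist_force: [-0.1, -0.4, -4.5]
gripper_width: 0.0415
```

Run:
```python
from h import *
to(.535,.1525,.118,52)
```

```text
pos [0.5339 0.1517 0.1371] t 13.97 d mm [-0.4  1.3 19. ] scaled [-0.005  0.017  0.238]
yaw_y 51.45 rot deg [-0.21 -0.1  -0.55] scaled [-0.0023 -0.0011 -0.0061] F [-0.1 -0.4 -4.5] M [-0.02 -0.01 -0.03] w 41.5 q [-0.27  0.42 -0.08  1.88  0.04  0.84  0.54]
```

Request:
carry_out(
  steps=[-0.003,0.012,0.1,0,0,0,38,0,0,0.1,0,0,0,38,0,0,0.03,0,0,0,38,0,0,0,0,0,0,38],
)

```text
time: 14.3
position: [0.5348, 0.1524, 0.1175]
eef_rot: [-1.038, -2.962, 0.005]
wrist_force: [1.8, 0.1, -2.5]
gripper_width: 0.0417
```

Run:
```python
from h import *
to(.535,.1525,.113,52)
```

```text
pos [0.5348 0.1524 0.1175] t 14.3 d mm [-0.1  0.2  4.5] scaled [-0.001  0.003  0.056]
yaw_y 51.37 rot deg [-0.22 -0.11 -0.63] scaled [-0.0025 -0.0012 -0.007 ] F [ 1.8  0.1 -2.5] M [-0.01 -0.19  0.01] w 41.7 q [-0.27  0.45 -0.07  1.89  0.05  0.8   0.53]
```

Request:
carry_out(
  steps=[0,0,0.045,0,0,0,38,0,0,0.03,0,0,0,38,0,0,0.015,0,0,0,38],
)

```text
time: 14.55
position: [0.5354, 0.1525, 0.113]
eef_rot: [-1.039, -2.962, 0.004]
wrist_force: [-5.6, -1.7, 11.0]
gripper_width: 0.0414
```

Run:
```python
from h import *
to(.535,.1525,.113,52)
```

```text
pos [0.5354 0.1525 0.113 ] t 14.55 d mm [ 0.3 -0.3 -0. ] scaled [ 0.003 -0.003 -0.   ]
yaw_y 51.34 rot deg [-0.19 -0.07 -0.66] scaled [-0.0021 -0.0008 -0.0073] F [-5.6 -1.7 11. ] M [-0.42  1.26 -0.06] w 41.4 q [-0.27  0.46 -0.07  1.89  0.05  0.79  0.53]
```

Request:
carry_out(
  steps=[0.007,-0.007,0.012,0,0,0.015,38,0.007,-0.007,0.015,0,0,0.015,38],
)

```text
time: 14.72
position: [0.5353, 0.1527, 0.1132]
eef_rot: [1.111, 2.938, -0.001]
wrist_force: [-0.5, -0.5, 5.2]
gripper_width: 0.0419
```

Request:
carry_out(
  steps=[0.007,-0.007,0.015,0,0,0.015,38,0.007,-0.007,0.015,0,0,0.015,38],
)

```text
time: 14.88
position: [0.5355, 0.1528, 0.1132]
eef_rot: [1.185, 2.905, 0.003]
wrist_force: [-1.9, -1.6, 7.9]
gripper_width: 0.0417
```

Run:
```python
from h import *
to(.535,.1525,.113,52)
```

```text
pos [0.5355 0.1528 0.1132] t 14.88 d mm [ 0.1 -0.6  0.1] scaled [ 0.001 -0.007  0.002]
yaw_y 45.62 rot deg [ 0.16  0.19 -6.38] scaled [ 0.0018  0.0021 -0.0709] F [-1.9 -1.6  7.9] M [-0.29  0.5   0.06] w 41.7 q [-0.29  0.45 -0.05  1.9   0.03  0.78  0.44]
```

Lateral force is low now. I'll continue the sweep with a slightly firmer press.

Request:
carry_out(
  steps=[0.007,-0.009,0.02,0,0,0.015,38,0.007,-0.009,0.02,0,0,0.015,38],
)

```text
time: 15.05
position: [0.5357, 0.1529, 0.1131]
eef_rot: [1.257, 2.871, 0.007]
wrist_force: [-2.7, -0.8, 11.1]
gripper_width: 0.0416
```

Request:
carry_out(
  steps=[0.007,-0.009,0.02,0,0,0.015,38,0.007,-0.009,0.02,0,0,0.015,38],
)

```text
time: 15.22
position: [0.5359, 0.153, 0.1132]
eef_rot: [1.329, 2.834, 0.011]
wrist_force: [-3.1, -2.2, 10.4]
gripper_width: 0.0416
```

Request:
carry_out(
  steps=[0.007,-0.009,0.02,0,0,0.015,38,0.007,-0.009,0.02,0,0,0.015,38],
)

```text
time: 15.38
position: [0.5362, 0.1529, 0.1132]
eef_rot: [1.4, 2.795, 0.016]
wrist_force: [-2.9, -2.1, 10.3]
gripper_width: 0.0419
```

Run:
```python
from h import *
to(.535,.1525,.113,52)
```

```text
pos [0.5362 0.1529 0.1132] t 15.38 d mm [ 0.4 -1.2  0.2] scaled [ 0.005 -0.015  0.002]
yaw_y 36.8 rot deg [  0.83   0.63 -15.2 ] scaled [ 0.0093  0.007  -0.1689] F [-2.9 -2.1 10.3] M [-0.42  0.7   0.06] w 41.9 q [-0.32  0.45 -0.01  1.91  0.01  0.77  0.3 ]
```

Request:
carry_out(
  steps=[0.004,-0.008,0.015,0.009,0.006,0.012,38,0.004,-0.008,0.018,0,0,0.015,38],
)

```text
time: 15.55
position: [0.5366, 0.1529, 0.1131]
eef_rot: [1.47, 2.773, 0.007]
wrist_force: [-2.2, -0.8, 12.0]
gripper_width: 0.0415
```

Request:
carry_out(
  steps=[0.005,-0.009,0.02,0,0,0.015,38,0.005,-0.009,0.02,0,0,0.015,38],
)

```text
time: 15.72
position: [0.5368, 0.1527, 0.113]
eef_rot: [1.54, 2.731, 0.01]
wrist_force: [-3.2, -2.5, 13.6]
gripper_width: 0.0416
```

Request:
carry_out(
  steps=[0.005,-0.009,0.02,0.003,0.002,0.015,38,0.005,-0.009,0.02,0,0,0.015,38],
)

```text
time: 15.88
position: [0.5369, 0.1524, 0.113]
eef_rot: [1.611, 2.693, 0.01]
wrist_force: [-3.6, -2.8, 13.1]
gripper_width: 0.0418
```

Run:
```python
from h import *
to(.535,.1525,.113,52)
```

```text
pos [0.5369 0.1524 0.113 ] t 15.88 d mm [ 1.  -1.6 -0. ] scaled [ 0.012 -0.02  -0.   ]
yaw_y 28.22 rot deg [  0.4    0.09 -23.78] scaled [ 0.0045  0.0009 -0.2643] F [-3.6 -2.8 13.1] M [-0.54  1.09  0.15] w 41.8 q [-0.34  0.45  0.02  1.9  -0.01  0.78  0.18]
```

Request:
carry_out(
  steps=[0.008,-0.012,0.015,0.004,0.001,0.015,38,0.005,-0.01,0.02,0,0,0.015,38],
)

```text
time: 16.05
position: [0.5368, 0.1523, 0.1129]
eef_rot: [1.681, 2.651, 0.007]
wrist_force: [-3.4, -2.0, 13.6]
gripper_width: 0.0417
```

Request:
carry_out(
  steps=[0.004,-0.01,0.02,0.002,0,0.015,38,0.004,-0.01,0.02,0,0,0.015,38],
)

```text
time: 16.22
position: [0.5368, 0.1522, 0.1127]
eef_rot: [1.748, 2.606, 0.006]
wrist_force: [-3.9, -2.4, 12.5]
gripper_width: 0.0418
```

Request:
carry_out(
  steps=[0.004,-0.01,0.02,0.002,0,0.015,38,0.004,-0.01,0.02,0,0,0.015,38],
)

```text
time: 16.38
position: [0.5368, 0.1522, 0.1126]
eef_rot: [1.814, 2.56, 0.006]
wrist_force: [-2.9, -1.5, 10.7]
gripper_width: 0.0421
```

Request:
carry_out(
  steps=[0.004,-0.01,0.02,0.002,0,0.015,38,0.004,-0.01,0.02,0,0,0.015,38],
)

```text
time: 16.55
position: [0.5367, 0.1522, 0.1123]
eef_rot: [1.879, 2.512, 0.006]
wrist_force: [-4.0, -2.4, 12.2]
gripper_width: 0.0415
```

Run:
```python
from h import *
to(.535,.1525,.113,52)
```

```text
pos [0.5367 0.1522 0.1123] t 16.55 d mm [ 0.8 -1.6 -0.7] scaled [ 0.01  -0.02  -0.009]
yaw_y 16.41 rot deg [  0.31   0.19 -35.59] scaled [ 0.0035  0.0021 -0.3954] F [-4.  -2.4 12.2] M [-0.57  0.77  0.2 ] w 41.5 q [-0.38  0.46  0.07  1.9  -0.04  0.78 -0.  ]
```

Request:
carry_out(
  steps=[0,0,-0.15,0,0,0,38,0,0,-0.25,0,0,0,38,0,0,-0.3,0,0,0,38,0,0,-0.1,0,0,-0.05,38,0,0,-0.02,0,0,-0.075,38,-0.01,0.01,-0.03,0,0,-0.075,38,-0.01,0.01,-0.03,0,0,-0.075,38,-0.01,0.01,-0.03,0,0,-0.075,38,-0.01,0.01,-0.03,0,0,-0.075,38,-0.01,0.02,-0.03,0,0,-0.075,38,0,0,0,0,0,0,38,0,0,0,0,0,0,38],
)

```text
time: 17.55
position: [0.5362, 0.1522, 0.1845]
eef_rot: [-0.742, -3.048, 0.006]
wrist_force: [-0.5, 0.7, -3.4]
gripper_width: 0.0415
```

Run:
```python
from h import *
to(.536,.1525,.135,62)
s=bot.get_image("side"); cv2.imwrite("pics/s14f.png",s)
a=cv2.imread("pics/side0.png");t=cv2.imread("pics/top0.png")
def crop(i,y,x): 
    c=cv2.cvtColor(i,cv2.COLOR_BGR2GRAY)[y:y+24,x:x+20].astype(float); c=np.clip((c-60)*1.25,0,255).astype(np.uint8)
    return cv2.resize(c,None,fx=19,fy=19,interpolation=cv2.INTER_CUBIC)
cv2.imwrite("pics/cmp2.png",np.hstack([crop(t,166,183),crop(s,172,272)]))
```

```text
pos [0.5362 0.1522 0.1845] t 17.55 d mm [ 0.1  0.4 49.5] scaled [0.001 0.005 0.619]
yaw_y 62.62 rot deg [-0.27 -0.22  0.62] scaled [-0.003  -0.0024  0.0069] F [-0.5  0.7 -3.4] M [-0.03  0.02  0.  ] w 41.5 q [-0.26  0.37 -0.08  1.84  0.04  0.94  0.74]
```

View pics/cmp2.png

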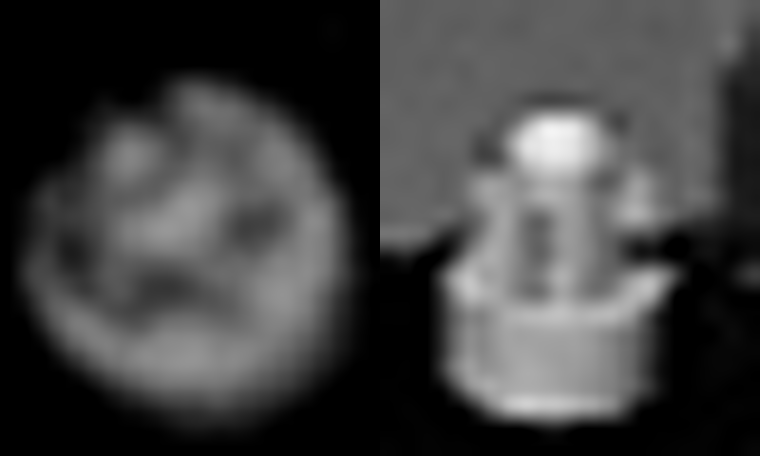

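Request:
carry_out(
  steps=[0,0,0.25,0,0,0,38,0,0,0.25,0,0,0,38,0,0,0.15,0,0,0,38,0,0,0,0,0,0,38,0,0,0,0,0,0,38],
)

```text
time: 18.02
position: [0.5355, 0.152, 0.1298]
eef_rot: [-0.768, -3.041, 0.006]
wrist_force: [-0.1, 0.9, -2.9]
gripper_width: 0.0418
```

Run:
```python
from h import *
to(.536,.1525,.118,62)
```

```text
pos [0.5355 0.152  0.1298] t 18.02 d mm [-0.3  0.8 11.8] scaled [-0.004  0.009  0.148]
yaw_y 61.65 rot deg [-0.29 -0.2  -0.35] scaled [-0.0032 -0.0023 -0.0039] F [-0.1  0.9 -2.9] M [ 0.01  0.03 -0.03] w 41.8 q [-0.27  0.44 -0.07  1.88  0.04  0.83  0.71]
```

Request:
carry_out(
  steps=[0,0.003,0.1,-0.003,-0.002,0,38,0,0,0.05,0,0,0,38,0,0,0.03,0,0,0,38,0,0,0.025,0,0,0,38,0,0,0.015,0,0,0,38],
)

```text
time: 18.43
position: [0.5369, 0.1528, 0.1129]
eef_rot: [0.774, 3.042, 0.003]
wrist_force: [-1.1, -0.2, 1.2]
gripper_width: 0.042
```

Request:
carry_out(
  steps=[0.007,-0.004,0.02,0,0,-0.015,38,0.007,-0.004,0.02,0,0,-0.015,38],
)

```text
time: 18.6
position: [0.5367, 0.1531, 0.111]
eef_rot: [0.698, 3.058, 0.004]
wrist_force: [-0.3, -0.5, -2.8]
gripper_width: 0.0418
```

Run:
```python
from h import *
to(.536,.1525,.118,62)
```

```text
pos [0.5367 0.1531 0.111 ] t 18.6 d mm [ 0.4 -0.8 -7. ] scaled [ 0.004 -0.01  -0.087]
yaw_y 64.29 rot deg [0.22 0.25 2.29] scaled [0.0025 0.0028 0.0254] F [-0.3 -0.5 -2.8] M [-0.06  0.18  0.03] w 41.8 q [-0.26  0.46 -0.08  1.9   0.05  0.78  0.75]
```

Request:
carry_out(
  steps=[0,0,0.03,0,0,0,38,0,0,0.03,0,0,0,38],
)

```text
time: 18.77
position: [0.5364, 0.153, 0.1062]
eef_rot: [0.694, 3.059, 0.004]
wrist_force: [-0.8, 0.1, -3.5]
gripper_width: 0.0417
```

Run:
```python
from h import *
to(.536,.1525,.095,62)
```

```text
pos [0.5364 0.153  0.1062] t 18.77 d mm [ 0.2 -0.6 11.2] scaled [ 0.002 -0.008  0.14 ]
yaw_y 64.43 rot deg [0.22 0.24 2.43] scaled [0.0024 0.0026 0.027 ] F [-0.8  0.1 -3.5] M [0.01 0.15 0.03] w 41.7 q [-0.26  0.47 -0.08  1.9   0.06  0.77  0.75]
```

Request:
carry_out(
  steps=[0,0,0.035,0,0,0,38,0,0,0.035,0,0,0,38,0,0,0.03,0,0,0,38,0,0,0.02,0,0,0,38],
)

```text
time: 19.1
position: [0.5362, 0.1529, 0.0951]
eef_rot: [0.695, 3.059, 0.004]
wrist_force: [-6.9, -2.4, 22.3]
gripper_width: 0.0418
```

Run:
```python
from h import *
to(.536,.1525,.095,62)
```

```text
pos [0.5362 0.1529 0.0951] t 19.1 d mm [ 0.  -0.4  0.1] scaled [ 0.    -0.005  0.002]
yaw_y 64.42 rot deg [0.2  0.21 2.42] scaled [0.0022 0.0024 0.0268] F [-6.9 -2.4 22.3] M [-0.68  2.04 -0.04] w 41.8 q [-0.26  0.48 -0.08  1.91  0.06  0.75  0.75]
```

Request:
carry_out(
  steps=[0,0,0,0,0,0,38,0,0,0,0,0,0,38,0,0,0,0,0,0,38,0,0,0,0,0,0,38],
)

```text
time: 19.43
position: [0.5362, 0.1529, 0.0954]
eef_rot: [0.695, 3.06, 0.003]
wrist_force: [-1.8, -0.6, -1.0]
gripper_width: 0.0413
```

Run:
```python
from h import *
to(.536,.1525,.095,62)
s=bot.get_image("side"); cv2.imwrite("pics/s15.png",cv2.resize(s[130:210,240:330],None,fx=8,fy=8,interpolation=cv2.INTER_CUBIC))
```

```text
pos [0.5362 0.1529 0.0954] t 19.43 d mm [-0.  -0.4  0.4] scaled [-0.    -0.005  0.005]
yaw_y 64.41 rot deg [0.18 0.19 2.41] scaled [0.002  0.0022 0.0267] F [-1.8 -0.6 -1. ] M [-0.13  0.35 -0.02] w 41.3 q [-0.26  0.48 -0.08  1.91  0.06  0.75  0.75]
```

View pics/s15.png

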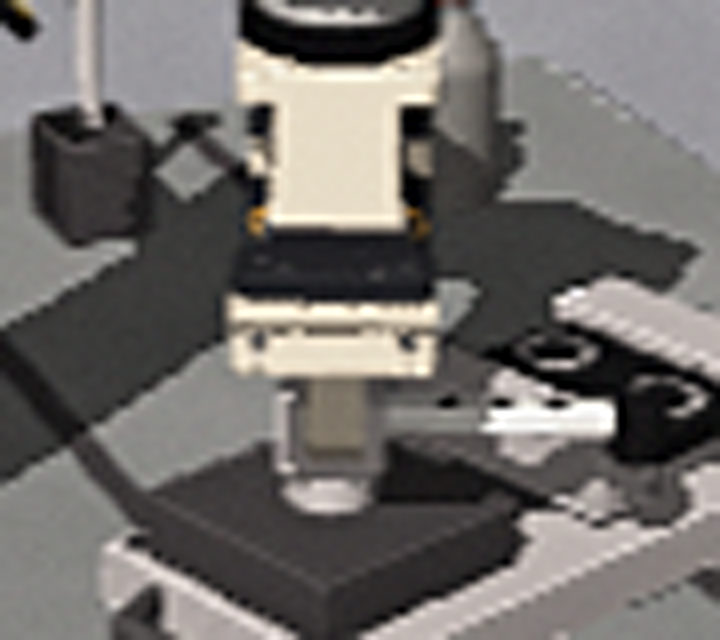

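The hub now sits on the shoulder at crop (330,475), with the lever underside at z of about 0.080. Next is the anticlockwise swing.

Request:
carry_out(
  steps=[0,0,0.003,0,0,-0.04,38,0,0,0.003,0,0,-0.05,38,0,0,0.003,0,0,-0.05,38,0,0,0.003,0,0,-0.05,38],
)

```text
time: 19.82
position: [0.5361, 0.1532, 0.0953]
eef_rot: [0.219, 3.13, 0.002]
wrist_force: [-2.1, 0.4, 0.7]
gripper_width: 0.0418
```

Run:
```python
from h import *
to(.536,.1525,.095,108)
```

```text
pos [0.5361 0.1532 0.0953] t 19.82 d mm [ 0.  -0.7  0.3] scaled [ 0.    -0.009  0.004]
yaw_y 82.0 rot deg [  0.05   0.26 -26.  ] scaled [ 0.0006  0.0029 -0.2888] F [-2.1  0.4  0.7] M [ 0.18  0.62 -0.31] w 41.8 q [-0.2   0.49 -0.16  1.9   0.11  0.75  1.01]
```

Request:
carry_out(
  steps=[0,0,0.003,0,0.002,-0.05,38,0,0,0.003,0,0,-0.05,38,0,0,0.003,0,0,-0.05,38,0,0,0.003,0,0,-0.05,38],
)

```text
time: 20.15
position: [0.5361, 0.1535, 0.0953]
eef_rot: [-0.292, 3.127, 0.004]
wrist_force: [-1.2, -0.2, 0.5]
gripper_width: 0.0418
```

Request:
carry_out(
  steps=[0,0,0.003,0,0,-0.03,38,0,0,0.003,0,0,-0.03,38],
)

```text
time: 20.32
position: [0.5361, 0.1536, 0.0953]
eef_rot: [-0.446, 3.108, 0.005]
wrist_force: [-2.2, 0.2, 1.0]
gripper_width: 0.0419
```

Run:
```python
from h import *
to(.536,.1525,.095,108)
```

```text
pos [0.5361 0.1536 0.0953] t 20.32 d mm [ 0.4 -1.   0.3] scaled [ 0.004 -0.013  0.004]
yaw_y 106.32 rot deg [ 0.17  0.11 -1.68] scaled [ 0.0019  0.0012 -0.0186] F [-2.2  0.2  1. ] M [-0.04  0.6  -0.27] w 41.9 q [-0.12  0.5  -0.26  1.9   0.17  0.77  1.38]
```

Request:
carry_out(
  steps=[0,0,0.003,0,0,-0.02,38,0,0,0.003,0,0,-0.02,38],
)

```text
time: 20.48
position: [0.536, 0.1536, 0.0953]
eef_rot: [-0.546, 3.092, 0.006]
wrist_force: [-2.6, -0.4, 1.5]
gripper_width: 0.0417
```

Run:
```python
from h import *
to(.536,.1525,.095,108)
```

```text
pos [0.536  0.1536 0.0953] t 20.48 d mm [ 0.4 -1.   0.3] scaled [ 0.005 -0.013  0.004]
yaw_y 110.04 rot deg [0.21 0.12 2.04] scaled [0.0023 0.0013 0.0227] F [-2.6 -0.4  1.5] M [-0.1   0.53 -0.33] w 41.7 q [-0.11  0.5  -0.27  1.9   0.18  0.77  1.44]
```

Request:
carry_out(
  steps=[0,0,0.003,0,0,-0.015,38,0,0,0.003,0,0,-0.015,38],
)

```text
time: 20.65
position: [0.536, 0.1537, 0.0954]
eef_rot: [-0.621, 3.078, 0.007]
wrist_force: [-2.8, -0.0, 2.8]
gripper_width: 0.0414
```

Run:
```python
from h import *
to(.536,.1525,.095,108)
```

```text
pos [0.536  0.1537 0.0954] t 20.65 d mm [ 0.5 -1.1  0.4] scaled [ 0.006 -0.013  0.004]
yaw_y 112.83 rot deg [0.23 0.13 4.83] scaled [0.0025 0.0015 0.0536] F [-2.8 -0.   2.8] M [-0.06  0.62 -0.31] w 41.4 q [-0.1   0.5  -0.29  1.9   0.19  0.77  1.48]
```

Request:
carry_out(
  steps=[0,0,0.003,0,0,-0.012,38,0,0,0,0,0,-0.01,38],
)

```text
time: 20.82
position: [0.536, 0.1537, 0.0954]
eef_rot: [-0.678, 3.066, 0.007]
wrist_force: [-1.8, 0.3, 0.0]
gripper_width: 0.0416
```

Run:
```python
from h import *
to(.536,.1525,.095,108)
for n,(y,x) in dict(side=(130,240),top=(90,130)).items():
    s=bot.get_image(n); cv2.imwrite(f"pics/{n}16.png",cv2.resize(s[y:y+110,x:x+120],None,fx=6,fy=5.4,interpolation=cv2.INTER_CUBIC))
```

```text
pos [0.536  0.1537 0.0954] t 20.82 d mm [ 0.5 -1.1  0.4] scaled [ 0.007 -0.013  0.005]
yaw_y 114.95 rot deg [0.23 0.14 6.95] scaled [0.0025 0.0016 0.0772] F [-1.8  0.3  0. ] M [-0.07  0.45 -0.3 ] w 41.6 q [-0.09  0.5  -0.3   1.9   0.2   0.77  1.51]
```

View pics/side16.png

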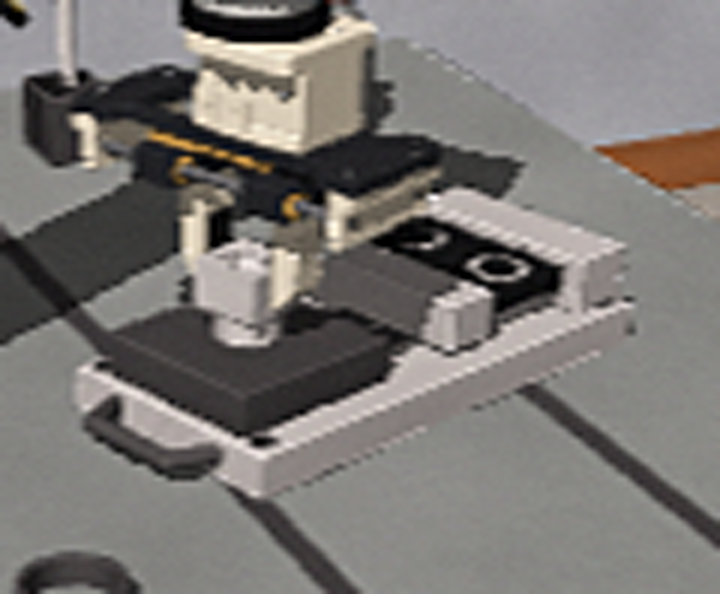

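Request:
carry_out(
  steps=[0,0,0.003,0,0,-0.012,38],
)

```text
time: 21.0
position: [0.536, 0.1537, 0.0953]
eef_rot: [-0.706, 3.059, 0.007]
wrist_force: [-4.0, -0.7, 6.1]
gripper_width: 0.0414
```

Run:
```python
from h import *
to(.536,.1525,.095,108)
t=cv2.imread("pics/top0.png")
# vise yaw from long features: base right edge & jaw edges
P=lambda x,y,z:px2w("top",135+x/4-.5,75+y/4-.5,z)
def ang(a,b): d=b-a; return np.degrees(np.arctan2(d[1],d[0]))
print(ang(P(388,497,.03),P(262,55,.03)), ang(P(150,560,.03),P(388,497,.03))+90)
print(ang(P(110,180,.06),P(213,152,.06))+90)
```

```text
pos [0.536  0.1537 0.0953] t 21.0 d mm [ 0.6 -1.1  0.3] scaled [ 0.007 -0.014  0.004]
yaw_y 116.0 rot deg [0.22 0.14 8.  ] scaled [0.0025 0.0015 0.0888] F [-4.  -0.7  6.1] M [-0.18  0.82 -0.31] w 41.4 q [-0.09  0.5  -0.3   1.9   0.2   0.77  1.53]
17.953217932788288 17.047796629789573
18.303115518057297
```

View pics/top16.png

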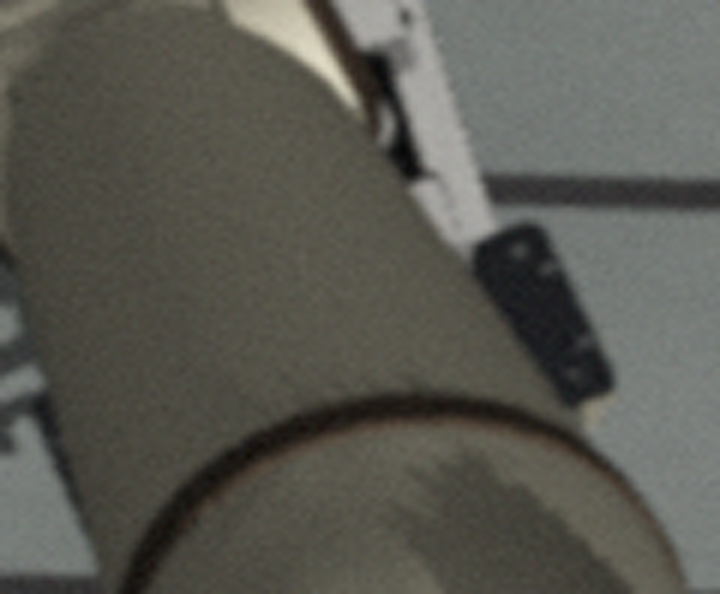

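Request:
carry_out(
  steps=[0,0,0,0,0,-0.012,38],
)

```text
time: 21.08
position: [0.536, 0.1537, 0.0953]
eef_rot: [-0.736, 3.052, 0.007]
wrist_force: [-1.7, -0.3, 1.2]
gripper_width: 0.0418
```

Run:
```python
from h import *
to(.536,.1525,.095,108)
a=cv2.imread("pics/side0.png");b=bot.get_image("side")
c=lambda i:cv2.resize(i[155:205,280:345],None,fx=6,fy=6,interpolation=cv2.INTER_CUBIC)
cv2.imwrite("pics/jaw.png",np.hstack([c(a),c(b)]))
```

```text
pos [0.536  0.1537 0.0953] t 21.08 d mm [ 0.5 -1.1  0.3] scaled [ 0.007 -0.013  0.004]
yaw_y 117.13 rot deg [0.22 0.13 9.13] scaled [0.0025 0.0015 0.1014] F [-1.7 -0.3  1.2] M [-0.06  0.54 -0.7 ] w 41.8 q [-0.08  0.5  -0.3   1.9   0.2   0.77  1.55]
```

View pics/jaw.png

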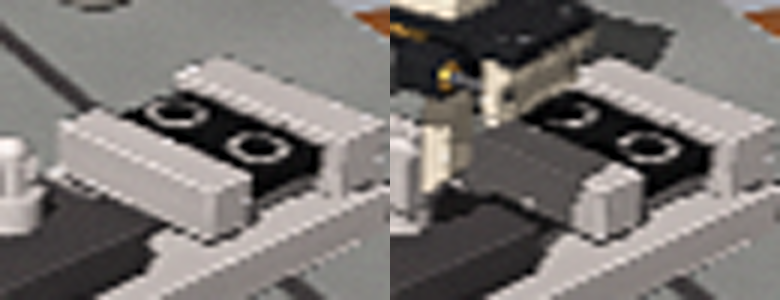

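Torque about the vertical axis rose from 0.3 to 0.7 N m, so that is the stop. I'll turn the lever back inside the spline play to centre it, then release.

Request:
carry_out(
  steps=[0,0,0,0,0,0.025,38,0,0,0,0,0,0.025,38,0,0,0,0,0,0.015,38,0,0,0,0,0,0,38],
)

```text
time: 21.47
position: [0.5369, 0.1536, 0.0953]
eef_rot: [-0.58, 3.084, 0.006]
wrist_force: [-3.1, -1.1, 2.3]
gripper_width: 0.0415
```

Run:
```python
from h import *
to(.536,.1525,.095,108)
```

```text
pos [0.5369 0.1536 0.0953] t 21.47 d mm [ 1.3 -0.7  0.3] scaled [ 0.016 -0.009  0.004]
yaw_y 111.31 rot deg [0.19 0.22 3.31] scaled [0.0021 0.0025 0.0368] F [-3.1 -1.1  2.3] M [-0.08  0.66 -0.05] w 41.5 q [-0.1   0.5  -0.28  1.9   0.19  0.77  1.46]
```

Lever yaw is now about 21° against the vise's roughly 18°. The torque is near zero, so the shaft stayed put. Opening the gripper and retracting straight up.

Request:
carry_out(
  steps=[0,0,0,0,0,0,85,0,0,0,0,0,0,85,0,0,0,0,0,0,85,0,0,0,0,0,0,85,0,0,0,0,0,0,85,0,0,0,0,0,0,85],
)

```text
time: 21.97
position: [0.5395, 0.1544, 0.0957]
eef_rot: [-0.586, 3.078, 0.007]
wrist_force: [-0.2, 0.3, -0.4]
gripper_width: 0.0773
```

Run:
```python
from h import *
to(.536,.1525,.095,108)
```

```text
pos [0.5395 0.1544 0.0957] t 21.97 d mm [ 4.  -0.5  0.7] scaled [ 0.05  -0.006  0.008]
yaw_y 111.58 rot deg [0.18 0.53 3.58] scaled [0.002  0.0059 0.0397] F [-0.2  0.3 -0.4] M [ 0.04 -0.01 -0.04] w 77.3 q [-0.1   0.5  -0.28  1.9   0.19  0.76  1.46]
```

Request:
carry_out(
  steps=[0,0,-0.2,0,0,0,88,0,0,-0.4,0,0,0,88,0,0,-0.4,0,0,0,88,0,0,-0.4,0,0,0,88,0.1,0,-0.3,0,0,0,88,0.3,0.3,0,0,0,0,88,0.3,0.4,0,0,0,0,88,0.3,0.4,0,0,0,0,88,0.2,0.4,0,0,0,0,88,0,0.4,0,0,0,0,88,0,0.4,0,0,0,0,88,0,0,0,0,0,0,88,0,0,0,0,0,0,88],
)

```text
time: 23.05
position: [0.3775, 0.2927, 0.2394]
eef_rot: [-0.579, 3.071, 0.008]
wrist_force: [-0.0, -0.3, 0.1]
gripper_width: 0.0878
```

Run:
```python
from h import *
to(.536,.1525,.2,108)
for n,(y,x) in dict(side=(130,240),top=(90,130)).items():
    s=bot.get_image(n); cv2.imwrite(f"pics/{n}17f.png",s); cv2.imwrite(f"pics/{n}17.png",cv2.resize(s[y:y+110,x:x+120],None,fx=6,fy=5.4,interpolation=cv2.INTER_CUBIC))
```

```text
pos [0.3775 0.2927 0.2394] t 23.05 d mm [ -95.9 -188.3   40.7] scaled [-1.198 -2.354  0.509]
yaw_y 111.36 rot deg [0.13 0.96 3.36] scaled [0.0014 0.0107 0.0373] F [-0.  -0.3  0.1] M [ 0.05  0.02 -0.01] w 87.8 q [-0.3   0.17 -0.46  1.98  0.1   1.    1.14]
```

View pics/side17.png

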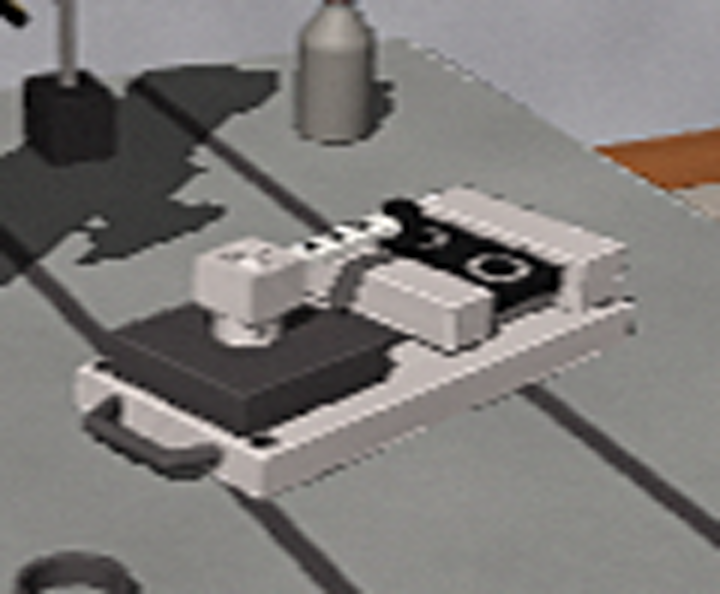

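View pics/top17f.png

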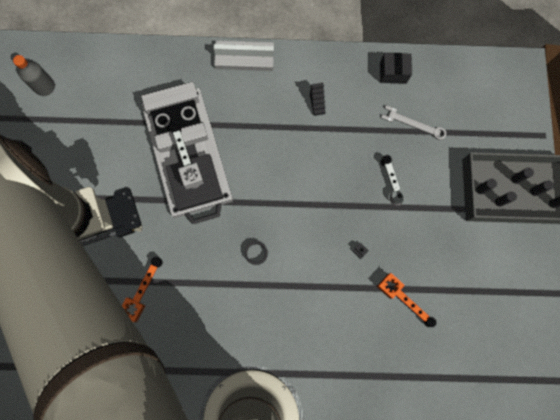

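```bash
python3 - <<'E'
from h import *
t=cv2.imread("pics/top17f.png")
yaw=np.radians(21)
P=np.array([.5355,.1525]);d=np.array([np.cos(yaw),np.sin(yaw)]);e=P+.122*d
L=[(sq(P,yaw,.11),(0,255,0)),(circ(e,.012,.106),(0,255,0)),([[*P,.102],[*e,.102]],(0,0,255))]
overlay("top",t,L,140,75,95,140,4,"pics/t18.png")
cv2.imwrite("pics/t18r.png",cv2.resize(t[105:200,150:225],None,fx=6,fy=6,interpolation=cv2.INTER_CUBIC))
E
python3 -c "
import cv2,numpy as np
a=cv2.imread('pics/t18.png');b=cv2.imread('pics/t18r.png');b=cv2.resize(b,(440,560));cv2.imwrite('pics/t18c.png',np.hstack([a,b])[:, :800])"
```

```text
(no output)
```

View pics/t18c.png

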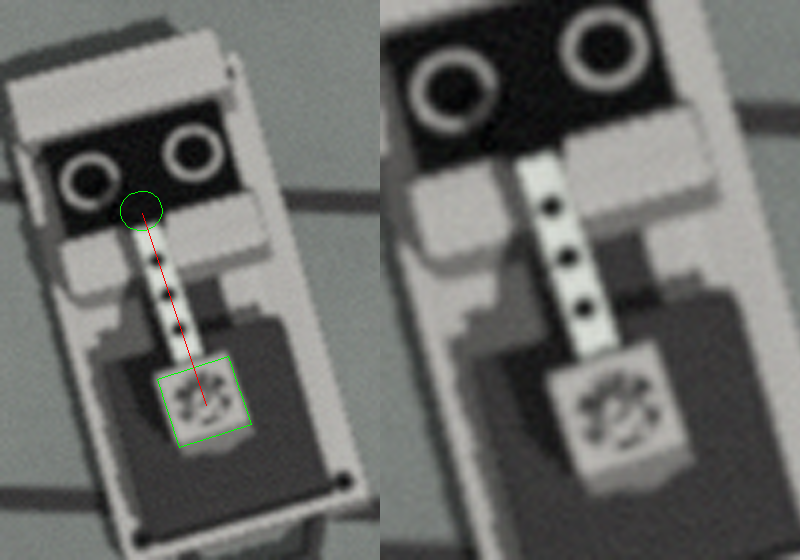

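The picture shows the hub at crop (204,401) and the arm running to (142,212), in line with the vise within a few degrees. The hub sits on the shoulder, the jaw is closed, the arm is clear and the plain lever is untouched at (397,197). Handing in.

```bash
python3 -c "
from rig import bot
print(bot.finish_job())"
```

```text
the job is handed in; nothing more can be done
None
```

The splined lever is fully home on the vise shaft, swung to its stop and released. I handed the job in at about 23 s, and no verdict was reported.

**Pick-up:** I took the grey lever with the square hub, splined bore and three holes, gripped across its y flats.

**Finding the match:**
- My first reading of the wide tooth from the side picture was wrong. I took it as about -50° in the world frame, so the sweeps from about -87° to -38° found nothing.
- Wrist readings between moves were mostly 8 to 18 N. The highest was 25 N, once, when first pressing on the teeth.
- The partial torque during those sweeps suggests I may have turned the shaft slightly.
- The splines engaged with the arm at about -26°, roughly 44° clockwise of the vise. The lever then slid home with almost no force until it seated.

**Swing:** Torque about the vertical axis rose from about 0.3 to 0.7 N m at the stop, with the lever about 9° past the vise's line. That is more than the roughly 5° of play stated, plus a degree or so of error in my vise angle. I turned the lever back about 6° inside the play, and the torque fell to near zero.

**Last checks:**
- **Height:** the lever's underside was at about 0.080 m, level with the shoulder.
- **Direction:** the lever pointed about 20 to 21°, against about 18° for the vise.
- **Surroundings:** in the last pictures the jaw looked closed on the workpiece, the gripper was clear, and the other lever had not visibly moved.
- **Cameras:** the two cameras disagreed by several millimetres on the shaft's position. I relied on contact to settle it, at about (0.536, 0.153).

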